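Put the saw's accessories back on their outline plaques

TASK

Tidy the saw table: put the push block, the brass gauge bar, the steel flange and the red hose collar each onto the plywood plaque painted with its own outline, standing upright and covering the black shape squarely (the block and the bar may lie either way round). Leave the glue bottle and the wax tin where they are, and let go of everything at the end.

Things in the scene. Friction and masses are not known exactly. Their poses are not given: they have to be found in the camera images.
- push_block_mid (a point): Push block: plywood sole 130 x 60 x 18 mm with an upright block-shaped wooden handle in its middle, 90 mm long (along x), 26 mm thick (along y), from 18 to 75 mm above the table; 0.18 to 0.28 kg. Loose, upright. Point: its middle, half-way up (37.5 mm above its underside); x along the sole, z up.
- gauge_bar_mid (a point): Brass gauge bar, a plain solid bar 80 (x) x 26 (y) x 30 mm high; 0.4 to 0.63 kg. Loose. Point: its centre, 15 mm above its underside; x along the bar, z up.
- flange_mid (a point): Bright steel saw-blade flange: disc 64 mm across and 12 mm thick, below a round hub 32 mm across that rises from 12 to 40 mm; 0.36 to 0.56 kg. Loose, hub up. Point: on its axis, half-way up (20 mm above its underside); z is the axis, up.
- collar_mid (a point): Red plastic dust-hose collar standing on end: plain tube 56 mm outside, 47 mm inside, 45 mm high; 40 to 63 g. Loose. Point: on its axis, half-way up (22.5 mm above its underside); z is the axis, up.
- push_plaque: Light plywood plaque 150 x 80 mm, 9 mm thick, fixed to the table, with a black painted solid rectangle 134 x 64 mm (outline of the push block) in its middle. Origin: centre of its underside, so its top face is 9 mm above the origin; z up, x along the rectangle's length.
- bar_plaque: Light plywood plaque 110 x 70 mm, 9 mm thick, fixed to the table, with a black painted solid narrow rectangle 84 x 30 mm (outline of the brass bar) in its middle. Origin: centre of its underside, so its top face is 9 mm above the origin; z up, x along the rectangle's length.
- flange_plaque: Light plywood plaque 95 x 95 mm, 9 mm thick, fixed to the table, with a black painted solid disc 68 mm across (outline of the steel flange) in its middle. Origin: centre of its underside, so its top face is 9 mm above the origin; z up.
- collar_plaque: Light plywood plaque 95 x 95 mm, 9 mm thick, fixed to the table, with a black painted ring, 60 mm outside and 43 mm inside (outline of the red collar) in its middle. Origin: centre of its underside, so its top face is 9 mm above the origin; z up.
- glue_mid (a point): Small glue bottle, yellow body 36 mm across with a blue nozzle, 74 mm tall, loose; a bystander to leave alone. Point: on its axis, 37 mm up.
- tin_mid (a point): Round wax tin, copper and silver, 55 mm across and 24 mm high, loose; a bystander to leave alone. Point: on its axis, 12 mm up.
Not all that is in view belongs to the job. Leave any green look-alike of the part that bears flange_mid alone.

How it is judged:
At the end, for the whole second after the job is handed in: Each of the four things rests, released, upright (within 0.12 rad) on its own plaque, its middle within 12 mm of the plaque's middle horizontally and its height within 4 mm of resting on the plaque; the push block and the bar lie along their rectangles within 0.2 rad, either way round (horizontal distance between push_block_mid and push_plaque below 0.012 m and z of push_block_mid in the frame of push_plaque between 0.0425 and 0.0505 m and angle between each of push_block_mid, gauge_bar_mid, flange_mid, collar_mid's own z axis and vertical below 0.12 rad and linear speed of each of push_block, gauge_bar, flange, collar below 0.02 m/s and angle between the x axis of push_block_mid and the x axis of push_plaque, either way round below 0.2 rad and horizontal distance between gauge_bar_mid and bar_plaque below 0.012 m and z of gauge_bar_mid in the frame of bar_plaque between 0.02 and 0.028 m and angle between the x axis of gauge_bar_mid and the x axis of bar_plaque, either way round below 0.2 rad and horizontal distance between flange_mid and flange_plaque below 0.012 m and z of flange_mid in the frame of flange_plaque between 0.025 and 0.033 m and horizontal distance between collar_mid and collar_plaque below 0.012 m and z of collar_mid in the frame of collar_plaque between 0.0275 and 0.0355 m); the robot touches nothing.
It fails at once if the glue bottle is pushed more than 20 mm or knocked over (distance of glue_mid from where it was at the start of the episode above 0.02 m or angle between glue_mid's own z axis and vertical above 0.5 rad).
It fails at once if the wax tin is pushed more than 20 mm or knocked over (distance of tin_mid from where it was at the start of the episode above 0.02 m or angle between tin_mid's own z axis and vertical above 0.5 rad).
It also fails if it takes over 112 s, if anything falls off the work surface, if the arm or the gripper's body presses on something with over 40 N, if the wrist force passes 120 N, or if a joint passes its speed limit or range.

ROBOT

A 6-joint arm with a two-finger parallel gripper is mounted at the origin on the work surface. World frame = base frame: x ahead of the robot, y to its left, z up, the work surface at z = 0. Lengths are in m, angles in rad, forces in N, time in s.
With the tool pointing down it reaches from about 0.15 to 0.775 m from the base axis. Payload 6.1 kg.
Tool frame: the origin (TCP) lies between the finger pads; the fingertips stand env.tips_ahead ahead of it and the grasp point (between the pads) lies 3 mm ahead of it (env.tips_ahead is the distance from the TCP to the fingertips, in m); z points along the fingers, x is the direction in which the jaws open and shut, and the axes are right-handed (so a half turn about z gives the same grasp; the last joint's range is limited). The gripper opens to 85 mm and grips with 20 to 120 N. Pads are 22 mm wide; open, the fingers measure 114 mm over their backs; the gripper's body (76 mm by 85 mm) begins 54 mm behind the grasp point. The pads swing forward as they close: fully open they stand 13 mm farther back than shut.
Start: joints at [-1.249, 0.126, -0.04, 1.405, 0, 1.571], TCP at [0.166, -0.498, 0.225] pointing down, gripper open.
Joint ranges: [-2.72, 2.72], [-0.95, 1.95], [-1.27, 1.35], [-1.78, 2.02], [-1.46, 1.47], [-3.14, 3.14]. Speed limits (rad/s): [2.39, 2.39, 3.01, 3.14, 3.14, 3.14].

INTERFACE

Orientations are given as a unit quaternion [x, y, z, w].
In Python, from workcell import env, imaging gives the robot as it stands.
- The arm moves only by the tool apply_moves, never from a script. Its argument "deltas" is a list of rows, each a list of 7 numbers: the shift along the tool's x, y, z in mm, then the turn, a rotation vector about the tool's x, y, z in degrees, then the closure, from 0 (fully open) to 1 (shut). In form: [[dx, dy, dz, wx, wy, wz, jaw], ...]. A call has exactly 8 rows; each row is the pose to reach, as a shift and turn from the pose measured when the call began, along the tool's axes at that moment; what a row does not reach only later rows make up. A row lasts 1/12 s, in which the tool goes at most 41.7 mm and 7.16 degrees, less where a joint would pass 70% of its speed; a pose out of reach is approached as far as the arm can. A call with a gripper value outside its range is refused whole. The fingers move at their own pace and stop on an object; "force" is the grip in N (left out, the last holds). Time passes only in rows, so rows that repeat a pose let the fingers close, or fill a call up. It gives the time, the measured TCP pose, the force and the opening at its end, in the units of the state.
- env.observe(): the state, without advancing time (a new reading comes with each control period).
- imaging.grab_frame(name): name is "scene" or "top"; returns the picture (420x560x3 uint8, red, green, blue); there is no depth.
- imaging.calibration(name): a dict with "vfov" (degrees; the focal length in pixels is half the picture's height over the tangent of half this angle, whatever the lens; pixels are square), "cx", "cy" (the principal point, pixels), "distortion" ([k1, k2, p1, p2, k3] as OpenCV has them; the pictures are not rectified), "R" (3x3) and "t" (3): a world point X has camera coordinates R X + t. Camera axes: x right, y down, z forward; pixel columns grow to the right and rows downward; lengths in m; the calibration is good to about 2 mm. A picture is of the moment at which its call begins. calibration takes no time and is no camera call.
- env.finish_job(): hands the job in, once; it reports no verdict.
The state is a dict: "time": time; "joints": joint angles; "joint_vel": joint speeds; "joint_efforts": joint torques, N m; "tool_pos": TCP position; "orientation": TCP orientation; "contact_force": force on the tool from outside, world axes, zero at the start; "moment": the same for the moment, N m; "grip_width": finger opening in m.
Only numpy, scipy, OpenCV 4.12 (cv2) and the standard library are available. Lean on these libraries where they do the work, as an engineer would, in place of code of your own. Each camera call takes 0.05 s, during which the arm holds its last target.

## Working session

There is one attempt and no reset: what is moved stays moved. The work goes in short steps, Python scripts to look and compute and a tool call to move; the robot and the scene stay as the last step left them, time stands still between calls to the robot, and variables do not carry over. Pictures are saved under pics/ and viewed, and the job is handed in when it is done.

Besides the shell and the picture viewer there is one more tool, called after ">>>" in YAML: its name, and indented under it one key for each argument. apply_moves: Moves the arm, as the interface text tells. Its arguments: {"type":"object","properties":{"deltas":{"type":"array"},"force":{"type":"number"}},"required":["deltas"]}

```bash
ls; mkdir -p pics; python3 - <<'E'
from workcell import env, imaging
import cv2
print(env.observe(), env.tips_ahead)
for n in("scene","top"):
    im=imaging.grab_frame(n); cv2.imwrite(f"pics/{n}0.png",im[:,:,::-1]); print(imaging.calibration(n))
E
```

```text
pics
{'time': 0.0, 'joints': array([-1.24901146e+00,  1.26380664e-01, -4.06197137e-02,  1.40540114e+00,
        1.74571722e-05,  1.57081211e+00]), 'joint_vel': array([ 0.00046796,  0.00029288,  0.00054631,  0.00031239, -0.00072685,
       -0.00124185]), 'joint_efforts': array([ 9.88387364e-04, -4.35919940e+01,  3.52921629e+01,  1.73064385e-02,
        1.30445305e-04,  2.89088220e-07]), 'tool_pos': array([ 0.16590776, -0.49764971,  0.22452277]), 'orientation': array([ 8.11247338e-01, -5.84702585e-01, -6.46006752e-04, -4.76350071e-04]), 'contact_force': array([-0.68759952,  0.09003053,  0.36338857]), 'moment': array([ 0.06848875, -0.0125957 , -0.00880921]), 'grip_width': 0.08534841081660635} 0.022
{'vfov': 51.212910504277886, 'cx': 282.4800330907726, 'cy': 207.75328104011612, 'distortion': array([0.03363061, 0.        , 0.        , 0.        , 0.        ]), 'R': array([[-0.51391105,  0.85777865,  0.01054594],
       [ 0.6087126 ,  0.37329814, -0.7000839 ],
       [-0.60445381, -0.3533614 , -0.71398271]]), 't': array([ 0.2539635 , -0.25887659,  1.4968618 ])}
{'vfov': 48.70728668551648, 'cx': 277.0662558642451, 'cy': 205.3430126747038, 'distortion': array([-0.03149383,  0.        ,  0.        ,  0.        ,  0.        ]), 'R': array([[ 0.05256637, -0.99860182,  0.00558322],
       [-0.97126941, -0.05242548, -0.2321364 ],
       [ 0.23210453,  0.00677976, -0.97266722]]), 't': array([-0.0232344 ,  0.5117639 ,  1.12140297])}
```

View pics/scene0.png

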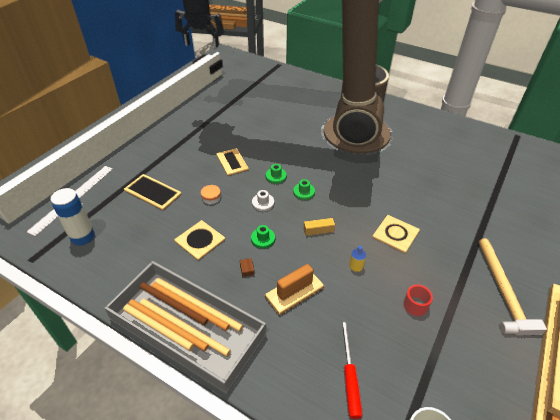

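View pics/top0.png

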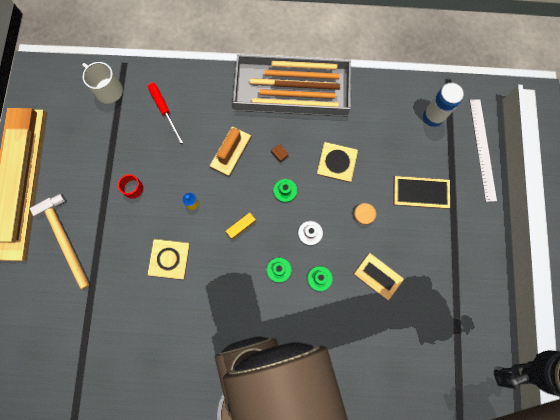

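The top view shows, in pixels:
- **Parts:** push block (231,149), bar (241,226), collar (130,186), and the steel flange (311,233).
- **Green look-alikes:** (286,190), (279,270) and (320,279). Only the grey one at (311,233) fits "bright steel".
- **Plaques:** push (422,192), bar (379,276), flange (338,161), collar (168,259).
- **Leave alone:** glue (190,200) and tin (365,214).

Next I'll enlarge a crop to confirm.

```bash
cat > h.py <<'E'
import numpy as np, cv2
from workcell import env, imaging
def K(n):
    c=imaging.calibration(n); f=210/np.tan(np.radians(c["vfov"]/2))
    return np.array([[f,0,c["cx"]],[0,f,c["cy"]],[0,0,1]]),c["distortion"],c["R"],c["t"]
def ray(n,uv,z):
    k,d,R,t=K(n); p=cv2.undistortPoints(np.array(uv,float).reshape(-1,1,2),k,d).reshape(-1,2)
    D=np.c_[p,np.ones(len(p))]@R; C=-R.T@t
    return C+D*((z-C[2])/D[:,2])[:,None]
def proj(n,X):
    k,d,R,t=K(n); return cv2.projectPoints(np.array(X,float).reshape(-1,3),cv2.Rodrigues(R)[0],t,k,d)[0].reshape(-1,2)
E
python3 - <<'E'
import cv2,numpy as np
a=cv2.imread("pics/top0.png"); 
c=a[110:310,100:460]; cv2.imwrite("pics/topc.png",cv2.resize(c,(792,440),interpolation=cv2.INTER_CUBIC))
h=cv2.cvtColor(a,cv2.COLOR_BGR2HSV)
for n,(u,v) in dict(sole=(243,150),handle=(228,148),handle2=(232,143),bar=(241,226),flange=(304,233),hub=(311,229),collar=(122,186),plq=(326,148),disc=(338,161),tab=(260,220),plqp=(398,180),black=(422,192),blackbar=(379,276),ring=(158,259)).items(): print(n,h[v,u])
E
```

```text
sole [ 16 142 113]
handle [ 14 181 224]
handle2 [ 14 189 200]
bar [ 25 182 249]
flange [  3  15 156]
hub [170  12  64]
collar [  1 255 106]
plq [ 27 103 248]
disc [ 0 21 60]
tab [ 98   9 113]
plqp [25 86 98]
black [ 0  5 53]
blackbar [53 16 62]
ring [ 9 29 61]
```

View pics/topc.png

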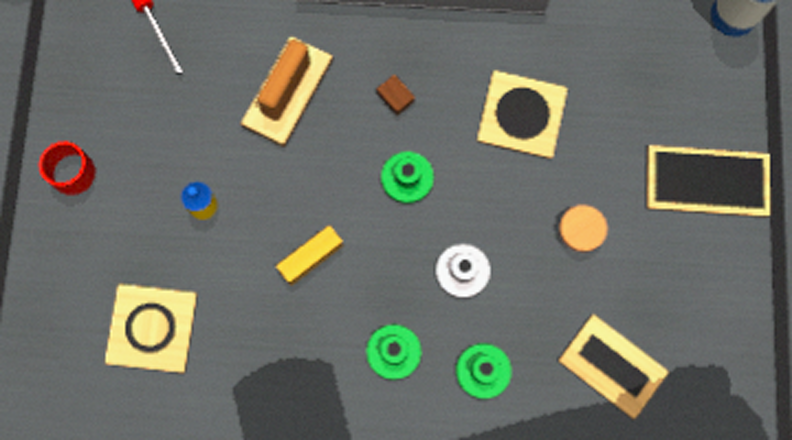

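The crop confirms it: the white-grey steel flange is at (311,233) among three green look-alikes.

```bash
cat > m.py <<'E'
import sys
from h import *
def rectfit(n,mask,z):
    cs=cv2.findContours(mask,cv2.RETR_EXTERNAL,cv2.CHAIN_APPROX_NONE)[0]; c=max(cs,key=cv2.contourArea)
    P=ray(n,c.reshape(-1,2),z)[:,:2]; r=cv2.minAreaRect((P*1000).astype(np.float32)); b=cv2.boxPoints(r)
    e=b[1]-b[0]; g=b[2]-b[1]; l=e if np.hypot(*e)>np.hypot(*g) else g
    M=cv2.moments((P*1000).astype(np.float32).reshape(-1,1,2)); 
    return np.round(r[0],1),"cen",np.round([M['m10']/M['m00'],M['m01']/M['m00']],1),np.round(r[1],1),"ang",round(np.degrees(np.arctan2(l[1],l[0]))%180,1)
def roi(mask,u0,u1,v0,v1):
    o=np.zeros_like(mask); o[v0:v1,u0:u1]=mask[v0:v1,u0:u1]; return o
E
python3 - <<'E'
from m import *
S=dict(
 top=dict(push=(400,445,181,204),bar=(362,396,262,290),fl=(324,352,147,174),ring=(155,182,246,273),
   B=(222,262,208,243),F=(296,325,218,247),C=(115,148,170,203),P=(205,255,122,180),H=(205,255,122,180),tin=(350,380,200,228),glue=(180,202,190,212)),
 scene=dict(push=(132,175,177,206),bar=(222,244,151,170),fl=(184,217,226,251),ring=(380,412,222,244),
   B=(298,340,213,240),F=(249,278,188,212),C=(400,438,282,318),P=(260,330,260,315),H=(260,330,260,315),tin=(196,226,182,206),glue=(345,370,245,275)))
for n in S:
    h=cv2.cvtColor(cv2.imread(f"pics/{n}0.png"),cv2.COLOR_BGR2HSV); s=S[n]
    H,Sa,V=[h[:,:,i].astype(int) for i in range(3)]
    dark=((V<95)&(Sa<75)).astype(np.uint8)*255
    print(n)
    for k in("push","bar","fl","ring"): print(k,*rectfit(n,roi(dark,*s[k]),.009))
    m=lambda c:c.astype(np.uint8)*255
    print("B",*rectfit(n,roi(m((Sa>120)&(H>15)&(H<35)),*s["B"]),.030))
    print("F",*rectfit(n,roi(m((V>140)&(Sa<60)),*s["F"]),.012))
    red=m((Sa>150)&((H<8)|(H>172))&(V>60))
    print("C",*rectfit(n,roi(red,*s["C"]),.045))
    print("P",*rectfit(n,roi(m((Sa>70)&(H<35)),*s["P"]),.018))
    print("H",*rectfit(n,roi(m((Sa>150)&(H<17)&(V>60)),*s["H"]),.075))
    print("tin",*rectfit(n,roi(m((Sa>80)&(H<25)&(V>120)),*s["tin"]),.024))
    print("glue",*rectfit(n,roi(m((Sa>120)&(H>95)&(H<130)),*s["glue"]),.06))
E
```

```text
top
push [ 585.  -383.7] cen [ 584.3 -384.5] [119.8  61.2] ang 89.2
bar [ 352.4 -266.9] cen [ 352.5 -267. ] [80.9 26.9] ang 54.9
fl [ 657.8 -152.3] cen [ 658.2 -152.5] [63.4 60.2] ang 1.6
ring [367.9 280.6] cen [368.1 280.1] [54.9 54.5] ang 5.8
B [460.9  95.9] cen [460.8  96.1] [30.6 80.7] ang 131.6
F [455.6 -85.7] cen [455.7 -85.9] [61.1 63.2] ang 93.0
C [547.5 390.2] cen [547.6 390.6] [70.5 54.7] ang 51.0
P [668.3 139.9] cen [667.7 139.9] [ 63.6 132.1] ang 156.1
H [661.4 137. ] cen [660.8 137.5] [33.9 95.6] ang 156.4
tin [ 512.8 -226. ] cen [ 512.4 -226.6] [53.7 55.8] ang 93.1
glue [516.8 230.9] cen [517.5 230.5] [31.6 33.6] ang 93.1
scene
push [ 587.3 -384.7] cen [ 587.3 -384.2] [127.7  58.1] ang 89.0
bar [ 356.3 -267.6] cen [ 356.2 -267.5] [75.7 26.4] ang 53.2
fl [ 661.2 -154. ] cen [ 660.7 -153.8] [58.1 62.7] ang 121.4
ring [372.  278.2] cen [372.7 276.4] [49.8 52.4] ang 109.7
B [476.8 100.9] cen [476.6 100.7] [48.2 84. ] ang 131.1
F [454.8 -87. ] cen [456.2 -88.6] [74.3 63.6] ang 3.0
C [568.4 399.6] cen [567.4 396.8] [81.7 54.6] ang 19.5
P [670.9 136.3] cen [670.7 138. ] [ 82.  141.1] ang 156.4
H [688.3 148.3] cen [689.  147.7] [ 48.3 105.1] ang 156.5
tin [ 519.1 -224.9] cen [ 518.1 -225.8] [61.8 54.9] ang 31.6
glue [531.6 233.8] cen [533.6 233.6] [27.6 30.9] ang 114.5
```

```bash
cat > go.py <<'E'
import sys,numpy as np
from scipy.spatial.transform import Rotation as Ro
from workcell import env
x,y,z,yaw=map(float,sys.argv[1:5])
s=env.observe(); R=Ro.from_quat(s["orientation"])
def T(a):
    a=np.radians(a); return Ro.from_matrix(np.array([[np.cos(a),np.sin(a),0],[np.sin(a),-np.cos(a),0],[0,0,-1]]))
d=R.inv().apply(np.array([x,y,z])/1000-s["tool_pos"])*1000
w=(R.inv()*T(yaw)).as_rotvec(degrees=True)
X=R.as_matrix()[:,0]
print("t %.2f"%s["time"],"pos",np.round(s["tool_pos"]*1000,1),"yaw %.1f"%np.degrees(np.arctan2(X[1],X[0])),"grip %.1f"%(s["grip_width"]*1e3),"F",np.round(s["contact_force"],1),"j",np.round(s["joints"],2))
print("delta",np.round(d,1),np.round(w,1))
E
python3 go.py 457 -86 150 -11
python3 - <<'E'
from m import *
# collar by far edge, both views
for n,(u0,u1,v0,v1) in dict(top=(115,148,170,203),scene=(400,438,282,318)).items():
    h=cv2.cvtColor(cv2.imread(f"pics/{n}0.png"),cv2.COLOR_BGR2HSV); H,S,V=[h[:,:,i].astype(int) for i in range(3)]
    m=roi(((S>130)&((H<10)|(H>170))&(V>50)).astype(np.uint8)*255,u0,u1,v0,v1)
    ys,xs=np.nonzero(m); P=ray(n,np.c_[xs,ys],.045)[:,:2]*1000
    k,d,R,t=K(n); C=(-R.T@t)[:2]*1000; r=P.mean(0)-C; r/=np.hypot(*r); l=np.array([-r[1],r[0]])
    a=P@r; b=P@l; print(n,C,r*(a.max()-28)+l*(b.max()+b.min())/2, np.ptp(a),np.ptp(b))
E
```

```text
t 0.10 pos [ 165.9 -497.7  224.6] yaw -71.6 grip 85.3 F [-0.1  1.6 -0.4] j [-1.25  0.13 -0.04  1.41  0.    1.57]
delta [-298.4 -406.3   75. ] [ -0.    0.1 -60.6]
top [237.99925924  -3.97529039] [551.9587572  395.85794115] 70.54080396814607 54.95526905273377
scene [1192.87990671  407.72686625] [555.29106721 395.26127991] 85.64383142595523 54.72932746443166
```

>>> apply_moves:
  deltas:
    - [-298, -406, 75, 0, 0, -60.6, 0]
    - [-298, -406, 75, 0, 0, -60.6, 0]
    - [-298, -406, 75, 0, 0, -60.6, 0]
    - [-298, -406, 75, 0, 0, -60.6, 0]
    - [-298, -406, 75, 0, 0, -60.6, 0]
    - [-298, -406, 75, 0, 0, -60.6, 0]
    - [-298, -406, 75, 0, 0, -60.6, 0]
    - [-298, -406, 75, 0, 0, -60.6, 0]
  force: 60

```text
time: 0.77
tool_pos: [0.3567, -0.2269, 0.1756]
orientation: [0.993, -0.121, -0.0, -0.001]
contact_force: [1.8, -0.5, -0.6]
grip_width: 0.0856
```

```bash
python3 go.py 457 -86 90 -11
```

```text
t 0.77 pos [ 356.7 -226.9  175.6] yaw -13.9 grip 85.6 F [ 1.8 -0.5 -0.6] j [-0.57 -0.06 -0.34  1.29  0.    1.25]
delta [  63.5 -160.8   85.8] [-0.1  0.  -2.9]
```

>>> apply_moves:
  deltas:
    - [63.5, -160.8, 86, 0, 0, -3, 0]
    - [63.5, -160.8, 86, 0, 0, -3, 0]
    - [63.5, -160.8, 86, 0, 0, -3, 0]
    - [63.5, -160.8, 86, 0, 0, -3, 0]
    - [63.5, -160.8, 86, 0, 0, -3, 0]
    - [63.5, -160.8, 86, 0, 0, -3, 0]
    - [63.5, -160.8, 86, 0, 0, -3, 0]
    - [63.5, -160.8, 86, 0, 0, -3, 0]

```text
time: 1.43
tool_pos: [0.4566, -0.0861, 0.0897]
orientation: [0.995, -0.095, -0.001, -0.0]
contact_force: [0.3, 0.7, -0.7]
grip_width: 0.0856
```

```bash
python3 go.py 457 -86 38 -11; python3 -c "
from h import *
a=imaging.grab_frame('scene')[:,:,::-1]; cv2.imwrite('pics/s1.png',cv2.resize(a[100:300,160:360],(600,600)))"
```

```text
t 1.43 pos [456.6 -86.1  89.7] yaw -10.9 grip 85.6 F [ 0.3  0.7 -0.7] j [-0.19  0.05 -0.42  1.1   0.    1.57]
delta [ 0.4 -0.1 51.7] [-0.   0.1  0.1]
```

View pics/s1.png

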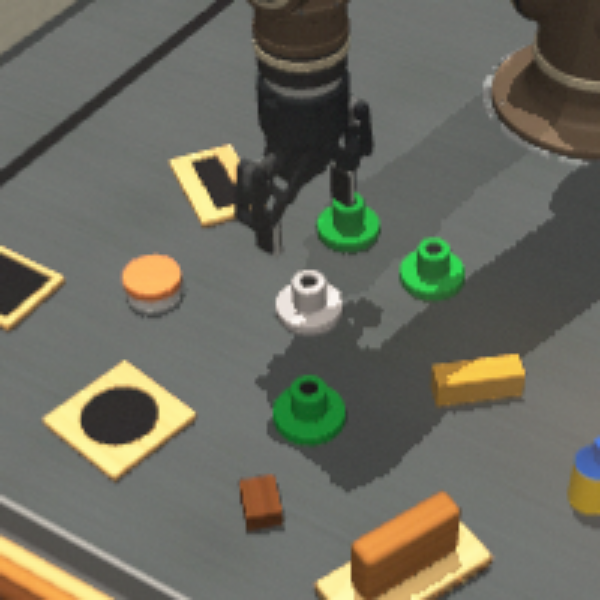

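The open gripper is straddling the steel flange, at crop (308,300), so I'll go down and close.

>>> apply_moves:
  deltas:
    - [0.4, 0, 26, 0, 0, 0, 0]
    - [0.4, 0, 51, 0, 0, 0, 0]
    - [0.4, 0, 51, 0, 0, 0, 0]
    - [0.4, 0, 51, 0, 0, 0, 1]
    - [0.4, 0, 51, 0, 0, 0, 1]
    - [0.4, 0, 51, 0, 0, 0, 1]
    - [0.4, 0, 51, 0, 0, 0, 1]
    - [0.4, 0, 51, 0, 0, 0, 1]

```text
time: 2.15
tool_pos: [0.4579, -0.0868, 0.0403]
orientation: [0.995, -0.096, 0.001, -0.0]
contact_force: [0.1, -0.1, 0.1]
grip_width: 0.0255
```

>>> apply_moves:
  deltas:
    - [0, 0, 0, 0, 0, 0, 1]
    - [0, 0, 0, 0, 0, 0, 1]
    - [0, 0, 0, 0, 0, 0, 1]
    - [0, 0, -20, 0, 0, 0, 1]
    - [0, 0, -40, 0, 0, 0, 1]
    - [0, 0, -60, 0, 0, 0, 1]
    - [0, 0, -60, 0, 0, 0, 1]
    - [0, 0, -60, 0, 0, 0, 1]

```text
time: 2.82
tool_pos: [0.4587, -0.087, 0.1013]
orientation: [0.995, -0.096, 0.002, -0.0]
contact_force: [0.1, -0.1, -0.6]
grip_width: 0.0001
```

```bash
python3 go.py 659.5 -153 110 -13; python3 -c "
from h import *
a=imaging.grab_frame('scene')[:,:,::-1]; cv2.imwrite('pics/s2.png',cv2.resize(a[100:300,160:360],(600,600)))"
```

```text
t 2.82 pos [458.7 -87.  101.3] yaw -11.0 grip 0.1 F [ 0.1 -0.1 -0.6] j [-0.19  0.04 -0.4   1.12  0.    1.57]
delta [209.7  26.6  -8. ] [-0.1 -0.2  2. ]
```

View pics/s2.png

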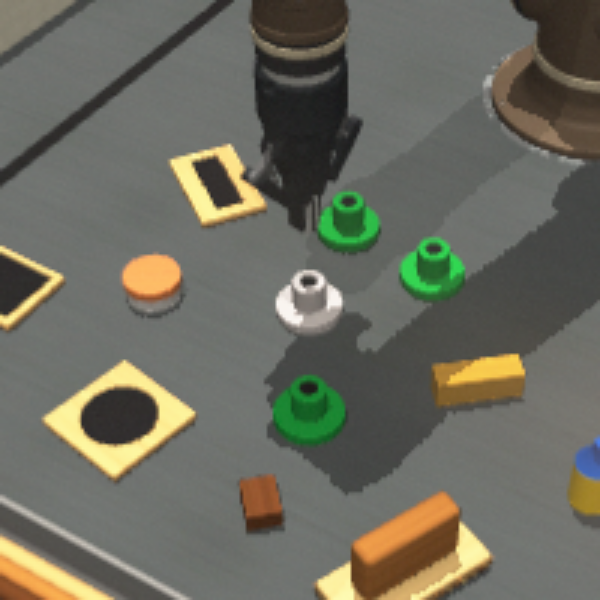

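```bash
python3 -c "
from h import *
print(proj('scene',[[.4587,-.087,.079],[.457,-.086,.040],[.4587,-.087,.099]]), ray('scene',[[263,192]],.04), ray('top',[[311,230]],.04))
import numpy as np
print(np.round(env.observe()['tool_pos'],4))"

```

```text
[[262.08532293 182.99685538]
 [263.03588668 193.12672431]
 [261.91569096 177.49375769]] [[ 0.45321275 -0.08855066  0.04      ]] [[ 0.45696356 -0.08602444  0.04      ]]
[ 0.4579 -0.0868  0.1002]
```

```bash
python3 -c "
from h import *
a=imaging.grab_frame('scene')[:,:,::-1]; cv2.imwrite('pics/s3.png',cv2.resize(a[130:215,225:310],(765,600),interpolation=cv2.INTER_CUBIC)[:600])"; python3 go.py 457 -86 38 -11
```

```text
t 2.92 pos [457.4 -86.7  99.6] yaw -11.0 grip 0.1 F [-0.8  0.6  0.8] j [-0.19  0.05 -0.41  1.12  0.    1.57]
delta [-0.6 -0.6 61.6] [-0.1 -0.   0. ]
```

View pics/s3.png

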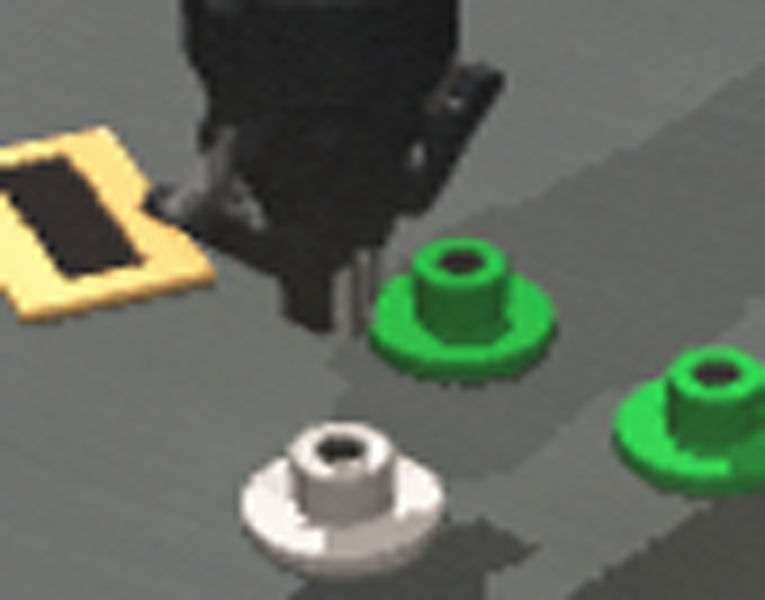

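```bash
python3 -c "
from h import *
print(ray('scene',[[262.5,177.7]],.078),ray('scene',[[262.5,177.7]],.097))
print(proj('top',[[.4574,-.0867,.078],[.4574,-.0867,.097]]))
a=imaging.grab_frame('top')[:,:,::-1]; cv2.imwrite('pics/t3.png',cv2.resize(a[190:290,250:380],(780,600),interpolation=cv2.INTER_CUBIC))"
```

```text
[[ 0.43895358 -0.09838419  0.078     ]] [[ 0.45670797 -0.08646565  0.097     ]]
[[312.45347037 227.07888305]
 [313.07439812 225.62741066]]
```

View pics/t3.png

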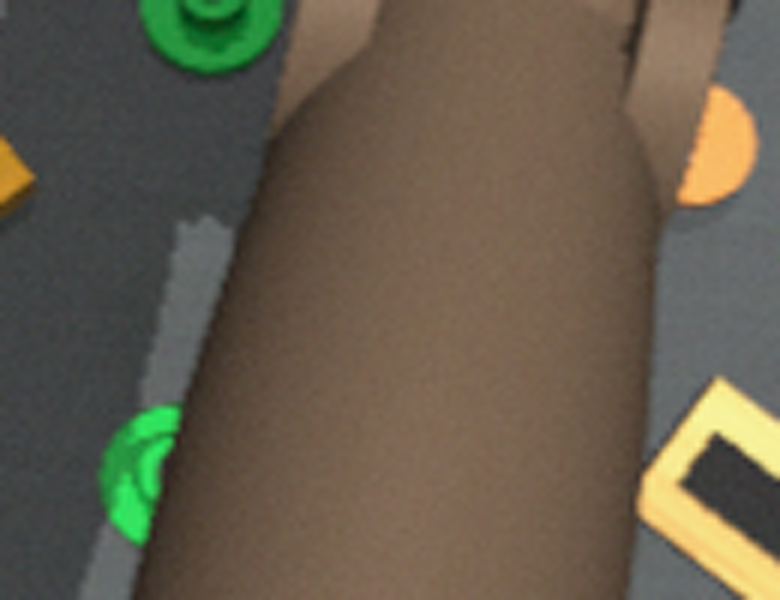

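```bash
python3 -c "
from h import *
import numpy as np
a=cv2.imread('pics/scene0.png')[5:85,160:250]; b=cv2.imread('pics/top0.png')[330:410,470:560]
cv2.imwrite('pics/st.png',np.hstack([cv2.resize(x,(400,356),interpolation=cv2.INTER_CUBIC) for x in(a,b)]))
u=np.array([.316,-.949,0])*.043
for n in('scene','top'):
  for z in (.225,.216,.203):
    c=np.array([.1659,-.4977,z]); print(n,z,proj(n,[c,c+u,c-u]).round(1).tolist())
"
```

```text
scene 0.225 [[202.7, 51.4], [189.9, 49.8], [215.5, 52.9]]
scene 0.216 [[203.0, 54.1], [190.3, 52.5], [215.8, 55.6]]
scene 0.203 [[203.5, 57.9], [190.9, 56.3], [216.2, 59.5]]
top 0.225 [[513.5, 363.9], [532.7, 357.9], [494.1, 370.0]]
top 0.216 [[511.3, 363.5], [530.4, 357.5], [492.1, 369.5]]
top 0.203 [[508.3, 362.9], [527.1, 357.0], [489.3, 368.9]]
```

View pics/st.png

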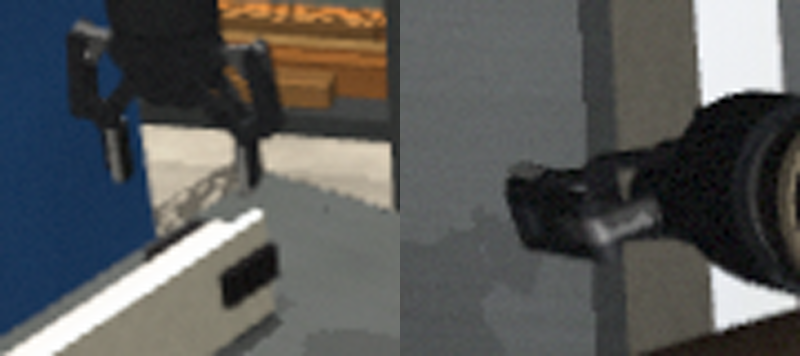

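```bash
python3 -c "
from h import *
import numpy as np
for uv in ((186.6,45.5),(216.3,47.1)):
  for z in (.20,.22,.24,.26):
    p=ray('scene',[uv],z); print(uv,z,(p*1000).round(),proj('top',p).round(1))
b=cv2.imread('pics/top0.png')[340:420,460:560]
b=cv2.convertScaleAbs(b,alpha=2.2,beta=10)
cv2.imwrite('pics/st2.png',cv2.resize(b,(750,600),interpolation=cv2.INTER_CUBIC))
"
```

```text
(186.6, 45.5) 0.2 [[ 123. -604.  200.]] [[558.5 386.5]]
(186.6, 45.5) 0.22 [[ 154. -574.  220.]] [[549.1 371.3]]
(186.6, 45.5) 0.24 [[ 185. -545.  240.]] [[539.4 355.7]]
(186.6, 45.5) 0.26 [[ 216. -515.  260.]] [[529.4 339.6]]
(216.3, 47.1) 0.2 [[  78. -512.  200.]] [[516.7 407.5]]
(216.3, 47.1) 0.22 [[ 111. -486.  220.]] [[507.8 391.8]]
(216.3, 47.1) 0.24 [[ 143. -459.  240.]] [[498.7 375.7]]
(216.3, 47.1) 0.26 [[ 176. -432.  260.]] [[489.2 359.1]]
```

View pics/st2.png

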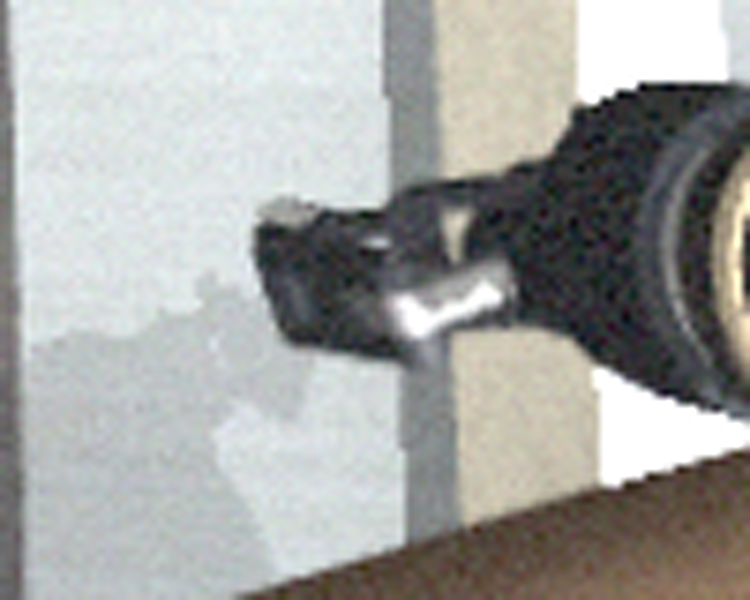

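Nothing was gripped: the fingers closed to 0 above the hub. In the picture the shut tips sit about 3 mm ahead of the reported TCP height, not 22 mm. I'll check that with a gentle touch on free table.

```bash
python3 go.py 520 40 45 -11; python3 -c "
from h import *
print(proj('top',[.52,.04,0]),ray('top',[[286,190],[279,270],[320,279],[280,153]],.01).round(3))"
```

```text
t 2.97 pos [457.2 -86.7  99.3] yaw -11.0 grip 0.2 F [ 0.2 -0.3 -0.4] j [-0.19  0.05 -0.41  1.12  0.    1.57]
delta [  37.5 -136.3   54.4] [-0.1  0.   0. ]
[[263.68134184 207.06328824]] [[ 0.568 -0.017  0.01 ]
 [ 0.354 -0.01   0.01 ]
 [ 0.336 -0.116  0.01 ]
 [ 0.672  0.004  0.01 ]]
```

>>> apply_moves:
  deltas:
    - [15, -40, 0, 0, 0, 0, 1]
    - [30, -80, 0, 0, 0, 0, 1]
    - [37.5, -120, 0, 0, 0, 0, 1]
    - [37.5, -136, 10, 0, 0, 0, 1]
    - [37.5, -136, 30, 0, 0, 0, 1]
    - [37.5, -136, 54, 0, 0, 0, 1]
    - [37.5, -136, 54, 0, 0, 0, 1]
    - [37.5, -136, 54, 0, 0, 0, 1]

```text
time: 3.63
tool_pos: [0.518, 0.0397, 0.0436]
orientation: [0.995, -0.096, -0.002, -0.0]
contact_force: [0.4, -0.7, 0.9]
grip_width: -0.0002
```

>>> apply_moves:
  deltas:
    - [0, 0, 2, 0, 0, 0, 1]
    - [0, 0, 4, 0, 0, 0, 1]
    - [0, 0, 7, 0, 0, 0, 1]
    - [0, 0, 9, 0, 0, 0, 1]
    - [0, 0, 12, 0, 0, 0, 1]
    - [0, 0, 14, 0, 0, 0, 1]
    - [0, 0, 16, 0, 0, 0, 1]
    - [0, 0, 16, 0, 0, 0, 1]

```text
time: 4.3
tool_pos: [0.5176, 0.0396, 0.0272]
orientation: [0.995, -0.096, -0.003, 0.0]
contact_force: [-0.3, 0.2, -1.0]
grip_width: 0.0001
```

```bash
python3 -c "
from h import *
a=imaging.grab_frame('scene')[:,:,::-1]; cv2.imwrite('pics/s4.png',cv2.resize(a[140:250,240:380],(763,600),interpolation=cv2.INTER_CUBIC))
p=env.observe()['tool_pos'];print(p)
for d in (0,.003,.022,p[2]): print(d,proj('scene',p-[0,0,d]))"
```

```text
[0.51771132 0.03965591 0.02740381]
0 [[290.94102585 227.51610381]]
0.003 [[290.91331577 228.27806192]]
0.022 [[290.74021406 233.03908973]]
0.02740380886973165 [[290.69172462 234.37311382]]
```

View pics/s4.png

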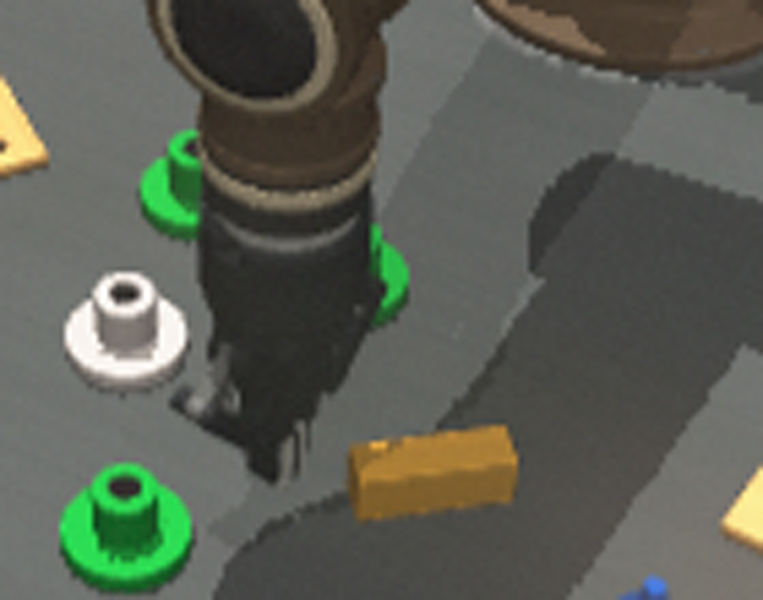

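Tips are at crop (285,485), i.e. pixel (292,229), which again fits about 3–6 mm ahead of the TCP. There's no contact yet, so I'll continue down.

>>> apply_moves:
  deltas:
    - [0, 0, 1.5, 0, 0, 0, 1]
    - [0, 0, 3, 0, 0, 0, 1]
    - [0, 0, 4.5, 0, 0, 0, 1]
    - [0, 0, 6, 0, 0, 0, 1]
    - [0, 0, 7.5, 0, 0, 0, 1]
    - [0, 0, 9, 0, 0, 0, 1]
    - [0, 0, 10, 0, 0, 0, 1]
    - [0, 0, 10, 0, 0, 0, 1]

```text
time: 5.02
tool_pos: [0.5175, 0.0396, 0.0172]
orientation: [0.995, -0.096, -0.003, 0.0]
contact_force: [-0.4, -0.9, 0.2]
grip_width: 0.0
```

>>> apply_moves:
  deltas:
    - [0, 0, 1, 0, 0, 0, 1]
    - [0, 0, 2, 0, 0, 0, 1]
    - [0, 0, 3, 0, 0, 0, 1]
    - [0, 0, 4, 0, 0, 0, 1]
    - [0, 0, 5, 0, 0, 0, 1]
    - [0, 0, 6, 0, 0, 0, 1]
    - [0, 0, 7, 0, 0, 0, 1]
    - [0, 0, 7, 0, 0, 0, 1]

```text
time: 5.68
tool_pos: [0.5173, 0.0396, 0.0099]
orientation: [0.995, -0.096, -0.003, 0.0]
contact_force: [-0.4, 0.2, -0.6]
grip_width: -0.0002
```

>>> apply_moves:
  deltas:
    - [0, 0, 1, 0, 0, 0, 1]
    - [0, 0, 2, 0, 0, 0, 1]
    - [0, 0, 3, 0, 0, 0, 1]
    - [0, 0, 4, 0, 0, 0, 1]
    - [0, 0, 5, 0, 0, 0, 1]
    - [0, 0, 5, 0, 0, 0, 1]
    - [0, 0, 5, 0, 0, 0, 1]
    - [0, 0, 5, 0, 0, 0, 1]

```text
time: 6.35
tool_pos: [0.5173, 0.0396, 0.0049]
orientation: [0.995, -0.096, -0.003, 0.0]
contact_force: [1.3, -0.5, -0.2]
grip_width: 0.0001
```

>>> apply_moves:
  deltas:
    - [0, 0, 0.5, 0, 0, 0, 1]
    - [0, 0, 1, 0, 0, 0, 1]
    - [0, 0, 1.5, 0, 0, 0, 1]
    - [0, 0, 2, 0, 0, 0, 1]
    - [0, 0, 2.5, 0, 0, 0, 1]
    - [0, 0, 3, 0, 0, 0, 1]
    - [0, 0, 3.5, 0, 0, 0, 1]
    - [0, 0, 3.5, 0, 0, 0, 1]

```text
time: 7.02
tool_pos: [0.5172, 0.0396, 0.0013]
orientation: [0.995, -0.096, -0.003, 0.0]
contact_force: [-0.4, 0.4, -0.1]
grip_width: 0.0001
```

```bash
python3 -c "
from h import *
a=imaging.grab_frame('scene')[:,:,::-1]; cv2.imwrite('pics/s5.png',cv2.resize(a[140:250,240:380],(763,600),interpolation=cv2.INTER_CUBIC))
p=env.observe()['tool_pos'];print(p)
for d in (0,.003,.022,p[2]): print(d,proj('scene',p-[0,0,d]))"
```

```text
[0.51720518 0.03965506 0.00134041]
0 [[290.79877479 233.92052918]]
0.003 [[290.77178394 234.6585887 ]]
0.022 [[290.60313468 239.2713665 ]]
0.0013404059793621186 [[290.78670286 234.25062769]]
```

View pics/s5.png

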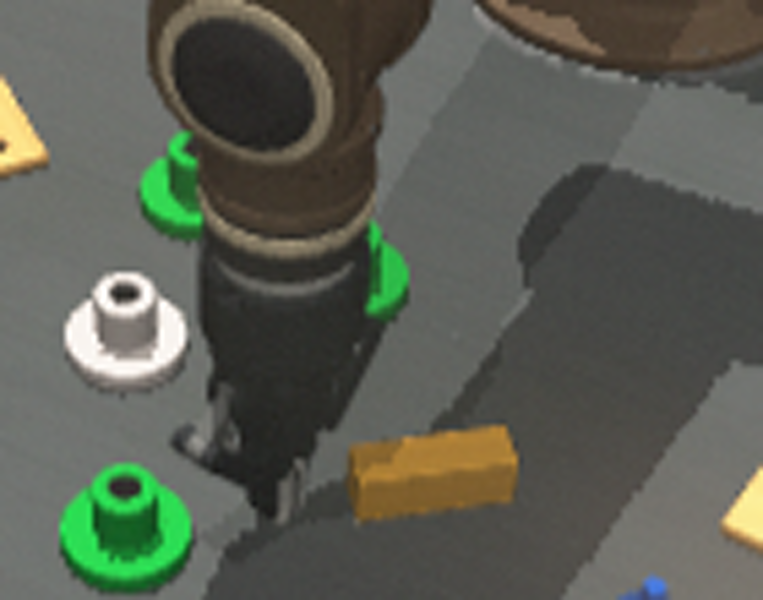

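>>> apply_moves:
  deltas:
    - [0, 0, 0.5, 0, 0, 0, 1]
    - [0, 0, 1, 0, 0, 0, 1]
    - [0, 0, 1.5, 0, 0, 0, 1]
    - [0, 0, 2, 0, 0, 0, 1]
    - [0, 0, 2.5, 0, 0, 0, 1]
    - [0, 0, 3, 0, 0, 0, 1]
    - [0, 0, 3.5, 0, 0, 0, 1]
    - [0, 0, 3.5, 0, 0, 0, 1]

```text
time: 7.73
tool_pos: [0.5171, 0.0396, -0.0023]
orientation: [0.995, -0.096, -0.003, 0.0]
contact_force: [-0.0, 0.6, -0.3]
grip_width: -0.0001
```

>>> apply_moves:
  deltas:
    - [0, 0, 0.5, 0, 0, 0, 1]
    - [0, 0, 1, 0, 0, 0, 1]
    - [0, 0, 1.5, 0, 0, 0, 1]
    - [0, 0, 2, 0, 0, 0, 1]
    - [0, 0, 2.5, 0, 0, 0, 1]
    - [0, 0, 3, 0, 0, 0, 1]
    - [0, 0, 3.5, 0, 0, 0, 1]
    - [0, 0, 3.5, 0, 0, 0, 1]

```text
time: 8.4
tool_pos: [0.5171, 0.0396, -0.0059]
orientation: [0.995, -0.096, -0.003, 0.0]
contact_force: [-0.1, 0.5, 0.3]
grip_width: -0.0003
```

```bash
python3 -c "
from h import *
a=imaging.grab_frame('scene')[:,:,::-1]; cv2.imwrite('pics/s6.png',cv2.resize(a[200:250,260:325],(780,600),interpolation=cv2.INTER_CUBIC))
s=env.observe();print(s)
p=s['tool_pos']
print(proj('scene',p),proj('scene',[[.517,.04,0]]))"
```

```text
{'time': 8.45, 'joints': array([ 7.59250142e-02,  2.24166769e-01, -4.45603600e-01,  9.07253768e-01,
        8.90325792e-04,  1.83822935e+00]), 'joint_vel': array([-0.00035469, -0.00044549, -0.00060812,  0.00056011, -0.00030082,
        0.00068608]), 'joint_efforts': array([ 2.31516105e-05, -4.56106424e+01,  3.09943485e+01,  4.53309703e-02,
        2.90411750e-03,  4.63519569e-06]), 'tool_pos': array([ 0.5170853 ,  0.03960453, -0.00582683]), 'orientation': array([ 9.95414030e-01, -9.56086517e-02, -3.14417360e-03,  9.33525684e-05]), 'contact_force': array([ 0.98689296,  0.98034846, -0.32487718]), 'moment': array([0.04193357, 0.01481084, 0.03775948]), 'grip_width': -0.00012823501620256122}
[[290.74063686 235.64294543]] [[290.93698579 234.25204055]]
```

View pics/s6.png

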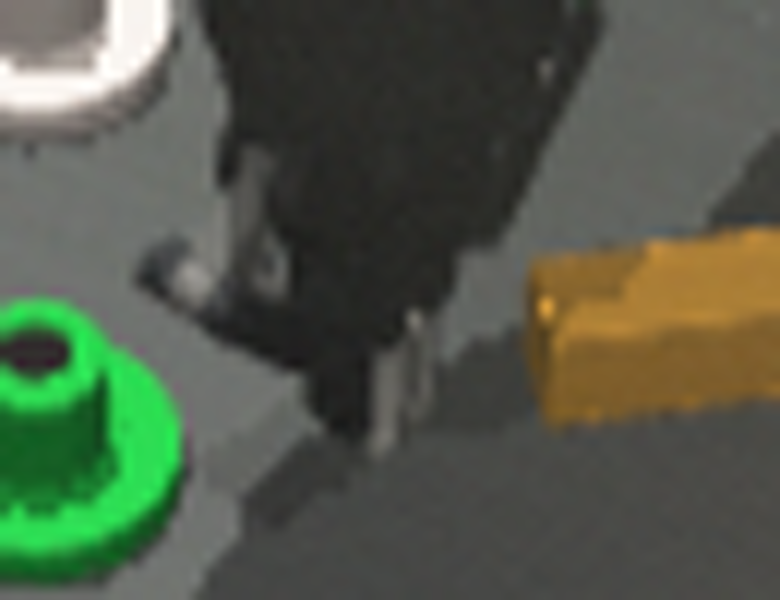

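>>> apply_moves:
  deltas:
    - [0, 0, 0.5, 0, 0, 0, 1]
    - [0, 0, 1, 0, 0, 0, 1]
    - [0, 0, 1.5, 0, 0, 0, 1]
    - [0, 0, 2, 0, 0, 0, 1]
    - [0, 0, 2.5, 0, 0, 0, 1]
    - [0, 0, 3, 0, 0, 0, 1]
    - [0, 0, 3.5, 0, 0, 0, 1]
    - [0, 0, 3.5, 0, 0, 0, 1]

```text
time: 9.12
tool_pos: [0.5173, 0.0396, -0.0061]
orientation: [0.995, -0.096, -0.002, -0.0]
contact_force: [-10.1, -1.1, 28.1]
grip_width: -0.0
```

Contact came at a reported TCP z of -6 mm, so the shut tips are really about 6 mm *above* the reported TCP. That means reported z reads about 28 mm too low relative to the stated geometry. I'll use "tip = TCP z + 6 mm" from here and try the flange again with the TCP at about 9 mm.

>>> apply_moves:
  deltas:
    - [0, 0, -30, 0, 0, 0, 1]
    - [0, 0, -65, 0, 0, 0, 1]
    - [0, 0, -85, 0, 0, 0, 0]
    - [-20, 60, -85, 0, 0, 0, 0]
    - [-38, 100, -85, 0, 0, 0, 0]
    - [-38, 136, -85, 0, 0, 0, 0]
    - [-38, 136, -85, 0, 0, 0, 0]
    - [-38, 136, -85, 0, 0, 0, 0]

```text
time: 9.78
tool_pos: [0.4531, -0.0894, 0.0794]
orientation: [0.995, -0.098, -0.002, 0.0]
contact_force: [0.4, 0.7, -0.9]
grip_width: 0.0725
```

```bash
python3 go.py 457 -86 10 -11
```

```text
t 9.78 pos [453.1 -89.4  79.4] yaw -11.2 grip 72.5 F [ 0.4  0.7 -0.9] j [-0.19  0.05 -0.44  1.08 -0.    1.57]
delta [ 3.5 -4.1 69.3] [ 0.1  0.2 -0.2]
```

>>> apply_moves:
  deltas:
    - [3.5, -4, 0, 0, 0, 0, 0]
    - [3.5, -4, 0, 0, 0, 0, 0]
    - [3.5, -4, 20, 0, 0, 0, 0]
    - [3.5, -4, 40, 0, 0, 0, 0]
    - [3.5, -4, 48, 0, 0, 0, 0]
    - [3.5, -4, 48, 0, 0, 0, 0]
    - [3.5, -4, 48, 0, 0, 0, 0]
    - [3.5, -4, 48, 0, 0, 0, 0]

```text
time: 10.45
tool_pos: [0.4579, -0.0858, 0.0322]
orientation: [0.995, -0.097, -0.002, 0.0]
contact_force: [-0.5, -0.3, 0.3]
grip_width: 0.0857
```

```bash
python3 go.py 457 -86 10 -11;python3 -c "
from h import *
a=imaging.grab_frame('scene')[:,:,::-1]; cv2.imwrite('pics/s7.png',cv2.resize(a[145:220,225:300],(600,600),interpolation=cv2.INTER_CUBIC))"
```

```text
t 10.45 pos [457.9 -85.8  32.2] yaw -11.2 grip 85.7 F [-0.5 -0.3  0.3] j [-0.18  0.1  -0.51  0.97 -0.    1.58]
delta [-0.7  0.4 22.2] [ 0.1  0.2 -0.2]
```

View pics/s7.png

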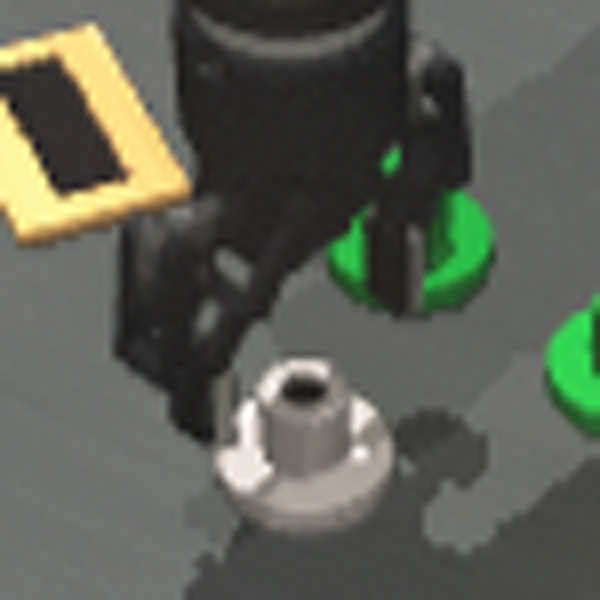

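The fingers straddle the hub: tips at crop (200,430) and (400,310), hub at (303,385).

>>> apply_moves:
  deltas:
    - [0, 0, 12, 0, 0, 0, 0]
    - [0, 0, 22, 0, 0, 0, 0]
    - [0, 0, 22, 0, 0, 0, 0]
    - [0, 0, 22, 0, 0, 0, 1]
    - [0, 0, 22, 0, 0, 0, 1]
    - [0, 0, 22, 0, 0, 0, 1]
    - [0, 0, 22, 0, 0, 0, 1]
    - [0, 0, 22, 0, 0, 0, 1]

```text
time: 11.17
tool_pos: [0.458, -0.086, 0.011]
orientation: [0.995, -0.097, -0.001, 0.0]
contact_force: [-2.5, -0.1, 1.7]
grip_width: 0.0302
```

>>> apply_moves:
  deltas:
    - [0, 0, 0, 0, 0, 0, 1]
    - [0, 0, 0, 0, 0, 0, 1]
    - [0, 0, 0, 0, 0, 0, 1]
    - [0, 0, -20, 0, 0, 0, 1]
    - [0, 0, -40, 0, 0, 0, 1]
    - [0, 0, -60, 0, 0, 0, 1]
    - [0, 0, -60, 0, 0, 0, 1]
    - [0, 0, -60, 0, 0, 0, 1]

```text
time: 11.83
tool_pos: [0.4588, -0.0861, 0.0711]
orientation: [0.995, -0.097, -0.0, 0.001]
contact_force: [0.2, 0.1, -5.0]
grip_width: 0.0302
```

```bash
python3 go.py 659.5 -153 70 -13; python3 -c "
from h import *
a=imaging.grab_frame('scene')[:,:,::-1]; cv2.imwrite('pics/s8.png',cv2.resize(a[100:300,160:360],(600,600)))"
```

```text
t 11.83 pos [458.8 -86.1  71.1] yaw -11.2 grip 30.2 F [ 0.2  0.1 -5. ] j [-0.18  0.07 -0.45  1.06 -0.    1.58]
delta [209.9  26.8   1. ] [0.1 0.  1.8]
```

View pics/s8.png

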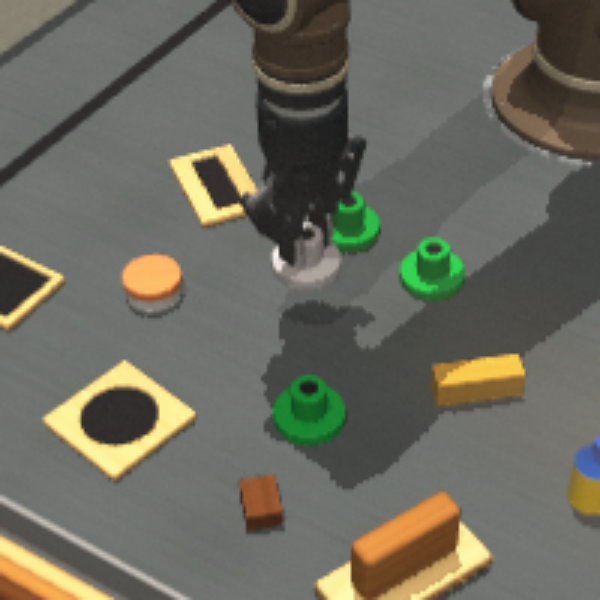

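Flange held (width 30 mm, about 5 N of weight). Carrying it to its plaque.

>>> apply_moves:
  deltas:
    - [35, 5, 0, 0, 0, 1, 1]
    - [75, 10, 0, 0, 0, 1.8, 1]
    - [115, 15, 0, 0, 0, 1.8, 1]
    - [155, 20, 0, 0, 0, 1.8, 1]
    - [190, 25, 0, 0, 0, 1.8, 1]
    - [209, 27, 0, 0, 0, 1.8, 1]
    - [209, 27, 0, 0, 0, 1.8, 1]
    - [209, 27, 0, 0, 0, 1.8, 1]

```text
time: 12.55
tool_pos: [0.6569, -0.1529, 0.066]
orientation: [0.994, -0.113, -0.004, 0.0]
contact_force: [-0.2, -0.4, -5.1]
grip_width: 0.03
```

```bash
python3 go.py 659.5 -153 24 -13; python3 -c "
from h import *
a=imaging.grab_frame('scene')[:,:,::-1]; cv2.imwrite('pics/s9.png',cv2.resize(a[150:270,140:260],(600,600)))
a=imaging.grab_frame('top')[:,:,::-1]; cv2.imwrite('pics/t9.png',cv2.resize(a[110:210,290:390],(600,600)))"
```

```text
t 12.55 pos [ 656.9 -152.9   66. ] yaw -13.0 grip 30.0 F [-0.2 -0.4 -5.1] j [-0.23  0.45  0.04  1.17 -0.    1.57]
delta [ 2.9 -0.5 42. ] [0.1 0.4 0. ]
```

View pics/s9.png

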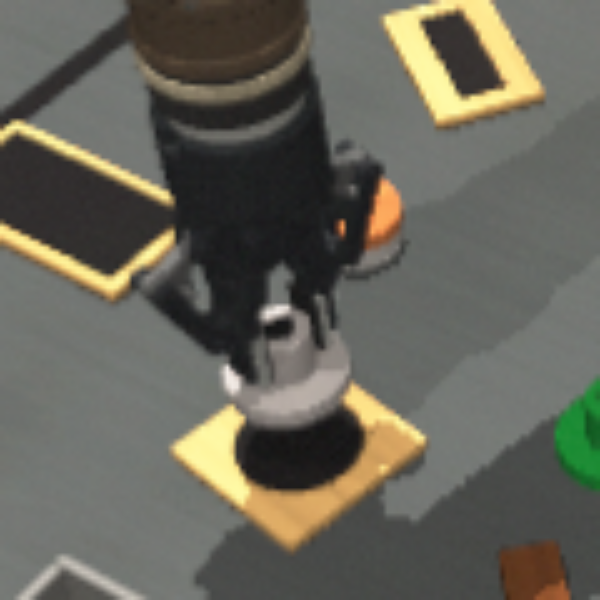

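View pics/t9.png

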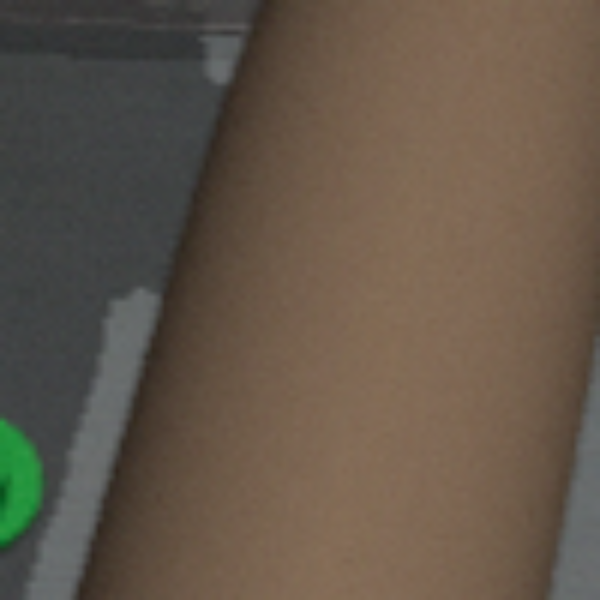

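>>> apply_moves:
  deltas:
    - [2.9, -0.5, 10, 0, 0, 0, 1]
    - [2.9, -0.5, 20, 0, 0, 0, 1]
    - [2.9, -0.5, 30, 0, 0, 0, 1]
    - [2.9, -0.5, 38, 0, 0, 0, 1]
    - [2.9, -0.5, 42, 0, 0, 0, 1]
    - [2.9, -0.5, 42, 0, 0, 0, 1]
    - [2.9, -0.5, 42, 0, 0, 0, 1]
    - [2.9, -0.5, 42, 0, 0, 0, 1]

```text
time: 13.32
tool_pos: [0.6589, -0.1527, 0.026]
orientation: [0.994, -0.113, -0.003, 0.0]
contact_force: [0.3, -0.2, -3.5]
grip_width: 0.0302
```

```bash
python3 go.py 659.5 -153 19 -13; python3 -c "
from h import *
a=imaging.grab_frame('scene')[:,:,::-1]; cv2.imwrite('pics/s10.png',cv2.resize(a[195:265,165:235],(600,600),interpolation=cv2.INTER_CUBIC))
print(proj('scene',[[.6595,-.153,.009],[.6595,-.153,.0255],[.657,-.153,.061]]))"
```

```text
t 13.32 pos [ 658.9 -152.7   26. ] yaw -13.0 grip 30.2 F [ 0.3 -0.2 -3.5] j [-0.23  0.47 -0.01  1.09 -0.    1.57]
delta [0.7 0.2 7. ] [0.1 0.3 0. ]
[[199.72913054 238.06277344]
 [198.93834527 233.90797451]
 [197.80388412 224.04566385]]
```

View pics/s10.png

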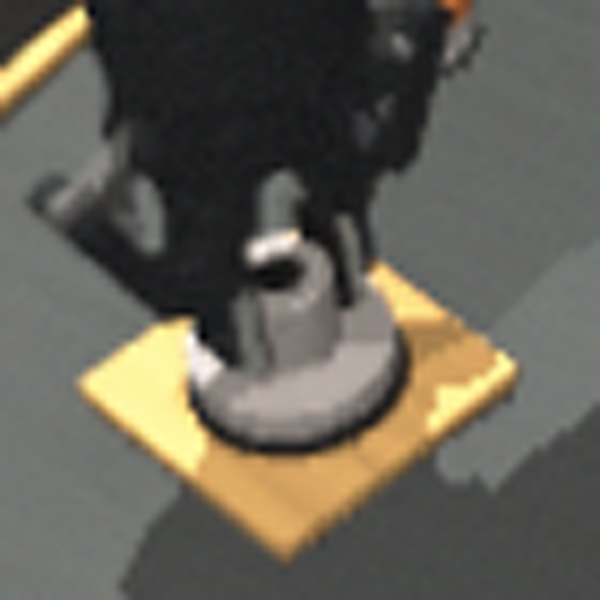

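>>> apply_moves:
  deltas:
    - [0.7, 0.2, 1, 0, 0, 0, 1]
    - [0.7, 0.2, 2, 0, 0, 0, 1]
    - [0.7, 0.2, 3, 0, 0, 0, 1]
    - [0.7, 0.2, 4, 0, 0, 0, 1]
    - [0.7, 0.2, 5, 0, 0, 0, 1]
    - [0.7, 0.2, 5.5, 0, 0, 0, 1]
    - [0.7, 0.2, 5.5, 0, 0, 0, 1]
    - [0.7, 0.2, 5.5, 0, 0, 0, 1]

```text
time: 14.03
tool_pos: [0.6596, -0.153, 0.0206]
orientation: [0.994, -0.113, -0.003, 0.0]
contact_force: [-0.3, -0.2, -4.3]
grip_width: 0.0298
```

>>> apply_moves:
  deltas:
    - [0, 0, 0.5, 0, 0, 0, 1]
    - [0, 0, 1, 0, 0, 0, 1]
    - [0, 0, 1.5, 0, 0, 0, 1]
    - [0, 0, 1.5, 0, 0, 0, 1]
    - [0, 0, 1.5, 0, 0, 0, 1]
    - [0, 0, 1.5, 0, 0, 0, 1]
    - [0, 0, 1.5, 0, 0, 0, 1]
    - [0, 0, 1.5, 0, 0, 0, 1]

```text
time: 14.7
tool_pos: [0.6597, -0.1531, 0.0201]
orientation: [0.994, -0.113, -0.003, 0.0]
contact_force: [-4.1, 1.4, 6.2]
grip_width: 0.0301
```

Contact felt at 20 mm, so I'll release and retreat.

>>> apply_moves:
  deltas:
    - [0, 0, 0, 0, 0, 0, 0]
    - [0, 0, 0, 0, 0, 0, 0]
    - [0, 0, 0, 0, 0, 0, 0]
    - [0, 0, 0, 0, 0, 0, 0]
    - [0, 0, -30, 0, 0, 0, 0]
    - [0, 0, -65, 0, 0, 0, 0]
    - [0, 0, -90, 0, 0, 0, 0]
    - [0, 0, -90, 0, 0, 0, 0]

```text
time: 15.37
tool_pos: [0.6631, -0.1537, 0.1168]
orientation: [0.994, -0.113, 0.002, 0.001]
contact_force: [0.1, 0.9, 1.6]
grip_width: 0.0855
```

```bash
python3 go.py 668 140 90 66.3
```

```text
t 15.37 pos [ 663.1 -153.7  116.8] yaw -13.0 grip 85.5 F [0.1 0.9 1.6] j [-0.23  0.44  0.13  1.26 -0.    1.57]
delta [ -61.3 -287.4   26.1] [  0.2  -0.2 -79.3]
```

>>> apply_moves:
  deltas:
    - [-8, -35, 5, 0, 0, -7, 0]
    - [-16, -72, 10, 0, 0, -14, 0]
    - [-24, -110, 15, 0, 0, -21, 0]
    - [-32, -150, 20, 0, 0, -28, 0]
    - [-40, -190, 26, 0, 0, -35, 0]
    - [-50, -230, 26, 0, 0, -42, 0]
    - [-61, -270, 26, 0, 0, -49, 0]
    - [-61, -287, 26, 0, 0, -56, 0]

```text
time: 16.03
tool_pos: [0.6671, 0.1447, 0.0894]
orientation: [0.928, 0.371, 0.001, 0.001]
contact_force: [0.6, -0.8, -0.2]
grip_width: 0.0851
```

```bash
python3 go.py 668 140 80 66.3;python3 -c "
from h import *
a=imaging.grab_frame('top')[:,:,::-1]; cv2.imwrite('pics/t10.png',cv2.resize(a[120:200,300:380],(600,600)))
a=imaging.grab_frame('scene')[:,:,::-1]; cv2.imwrite('pics/s11.png',cv2.resize(a[195:265,165:235],(600,600)))"
```

```text
t 16.03 pos [667.1 144.7  89.4] yaw 43.6 grip 85.1 F [ 0.6 -0.8 -0.2] j [ 0.21  0.45  0.09  1.21 -0.    1.02]
delta [-2.6  4.   9.4] [  0.2  -0.1 -22.7]
```

View pics/t10.png

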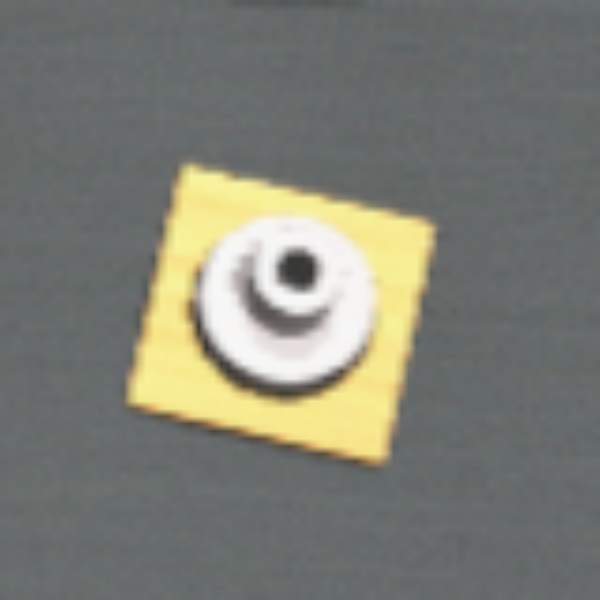

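View pics/s11.png

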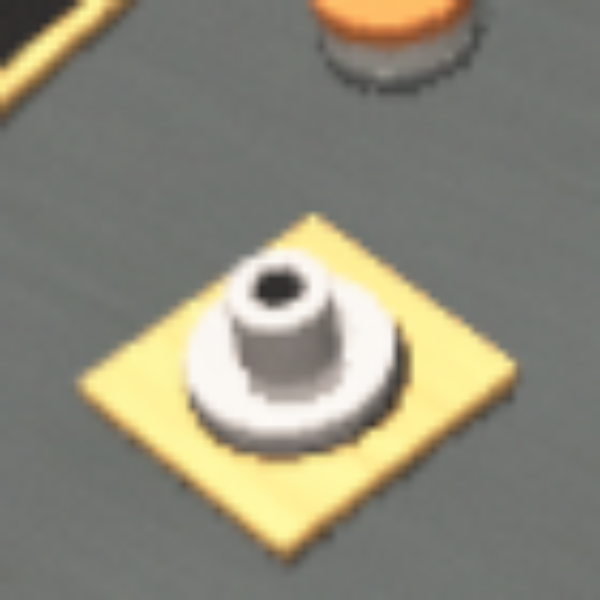

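The flange is upright and well centred on its disc: top crop (287,305) on plaque centre (283,315). On to the push block.

>>> apply_moves:
  deltas:
    - [-2.6, 4, 0, 0, 0, -7, 0]
    - [-2.6, 4, 0, 0, 0, -14, 0]
    - [-2.6, 4, 0, 0, 0, -21, 0]
    - [-2.6, 4, 0, 0, 0, -22.7, 0]
    - [-2.6, 4, 4, 0, 0, -22.7, 0]
    - [-2.6, 4, 9, 0, 0, -22.7, 0]
    - [-2.6, 4, 9, 0, 0, -22.7, 0]
    - [-2.6, 4, 9, 0, 0, -22.7, 0]

```text
time: 16.8
tool_pos: [0.6686, 0.138, 0.0794]
orientation: [0.839, 0.545, 0.001, 0.002]
contact_force: [-0.2, -0.2, -0.4]
grip_width: 0.0855
```

```bash
python3 go.py 668 140 20 66.3;python3 -c "
from h import *
a=imaging.grab_frame('scene')[:,:,::-1]; cv2.imwrite('pics/s12.png',cv2.resize(a[210:320,240:350],(600,600)))"
```

```text
t 16.80 pos [668.6 138.   79.4] yaw 66.0 grip 85.5 F [-0.2 -0.2 -0.4] j [ 0.2   0.45  0.08  1.19 -0.    0.62]
delta [ 1.6 -1.6 59.4] [ 0.2  0.  -0.3]
```

View pics/s12.png

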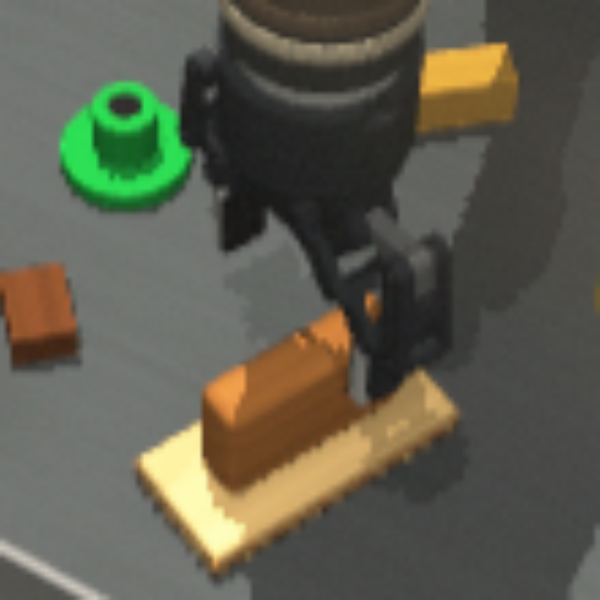

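>>> apply_moves:
  deltas:
    - [1.6, -1.6, 15, 0, 0, 0, 0]
    - [1.6, -1.6, 30, 0, 0, 0, 0]
    - [1.6, -1.6, 45, 0, 0, 0, 0]
    - [1.6, -1.6, 58, 0, 0, 0, 0]
    - [1.6, -1.6, 59, 0, 0, 0, 0]
    - [1.6, -1.6, 59, 0, 0, 0, 0]
    - [1.6, -1.6, 59, 0, 0, 0, 0]
    - [1.6, -1.6, 59, 0, 0, 0, 0]

```text
time: 17.52
tool_pos: [0.669, 0.1404, 0.0222]
orientation: [0.839, 0.545, 0.002, 0.002]
contact_force: [0.0, 0.3, 0.7]
grip_width: 0.0857
```

>>> apply_moves:
  deltas:
    - [0, 0, 0, 0, 0, 0, 1]
    - [0, 0, 0, 0, 0, 0, 1]
    - [0, 0, 0, 0, 0, 0, 1]
    - [0, 0, 0, 0, 0, 0, 1]
    - [0, 0, 0, 0, 0, 0, 1]
    - [0, 0, 0, 0, 0, 0, 1]
    - [0, 0, 0, 0, 0, 0, 1]
    - [0, 0, 0, 0, 0, 0, 1]

```text
time: 18.18
tool_pos: [0.6692, 0.1405, 0.0225]
orientation: [0.839, 0.545, 0.002, 0.002]
contact_force: [-0.4, 0.5, 3.3]
grip_width: 0.0251
```

```bash
python3 go.py 586 -384 110 -1
```

```text
t 18.18 pos [669.2 140.5  22.5] yaw 66.0 grip 25.1 F [-0.4  0.5  3.3] j [ 0.21  0.48 -0.01  1.07 -0.    0.63]
delta [-513.   137.5  -87.3] [ 0.3 -0.3 67. ]
```

>>> apply_moves:
  deltas:
    - [0, 0, -20, 0, 0, 0, 1]
    - [0, 0, -45, 0, 0, 0, 1]
    - [0, 0, -75, 0, 0, 0, 1]
    - [-10, 0, -87, 0, 0, 5, 1]
    - [-50, 12, -87, 0, 0, 12, 1]
    - [-90, 24, -87, 0, 0, 19, 1]
    - [-130, 35, -87, 0, 0, 26, 1]
    - [-165, 45, -87, 0, 0, 33, 1]

```text
time: 18.85
tool_pos: [0.6416, -0.0305, 0.1089]
orientation: [0.96, 0.281, 0.002, 0.001]
contact_force: [0.4, 0.1, -2.1]
grip_width: 0.0253
```

```bash
python3 go.py 586 -384 110 -1
```

```text
t 18.85 pos [641.6 -30.5 108.9] yaw 32.7 grip 25.3 F [ 0.4  0.1 -2.1] j [-0.05  0.36  0.01  1.21 -0.    0.95]
delta [-237.8  267.5   -0.7] [ 0.2 -0.2 33.7]
```

>>> apply_moves:
  deltas:
    - [-25, 28, 0, 0, 0, 7, 1]
    - [-52, 58, 0, 0, 0, 14, 1]
    - [-80, 88, 0, 0, 0, 21, 1]
    - [-108, 120, 0, 0, 0, 28, 1]
    - [-136, 150, 0, 0, 0, 33.7, 1]
    - [-162, 180, 0, 0, 0, 33.7, 1]
    - [-188, 210, 0, 0, 0, 33.7, 1]
    - [-212, 240, 0, 0, 0, 33.7, 1]

```text
time: 19.52
tool_pos: [0.5915, -0.3489, 0.1086]
orientation: [1.0, -0.009, 0.001, 0.001]
contact_force: [0.4, -0.4, -2.4]
grip_width: 0.0254
```

```bash
python3 go.py 586 -384 60 -1
```

```text
t 19.52 pos [ 591.5 -348.9  108.6] yaw -1.0 grip 25.4 F [ 0.4 -0.4 -2.4] j [-0.53  0.45  0.14  1.25  0.    1.06]
delta [-5.  35.2 48.6] [ 0.1 -0.2 -0. ]
```

>>> apply_moves:
  deltas:
    - [-2, 18, 0, 0, 0, 0, 1]
    - [-5, 32, 0, 0, 0, 0, 1]
    - [-5, 35, 10, 0, 0, 0, 1]
    - [-5, 35, 25, 0, 0, 0, 1]
    - [-5, 35, 40, 0, 0, 0, 1]
    - [-5, 35, 48, 0, 0, 0, 1]
    - [-5, 35, 48, 0, 0, 0, 1]
    - [-5, 35, 48, 0, 0, 0, 1]

```text
time: 20.18
tool_pos: [0.5859, -0.3824, 0.0599]
orientation: [1.0, -0.008, 0.001, 0.0]
contact_force: [0.1, -0.8, -2.8]
grip_width: 0.0255
```

```bash
python3 go.py 586 -384 33 -1;python3 -c "
from h import *
a=imaging.grab_frame('scene')[:,:,::-1]; cv2.imwrite('pics/s13.png',cv2.resize(a[130:230,100:210],(660,600)))"
```

```text
t 20.18 pos [ 585.9 -382.4   59.9] yaw -1.0 grip 25.5 F [ 0.1 -0.8 -2.8] j [-0.58  0.49  0.1   1.17  0.    1.01]
delta [ 0.1  1.6 26.9] [ 0.  -0.1  0. ]
```

View pics/s13.png

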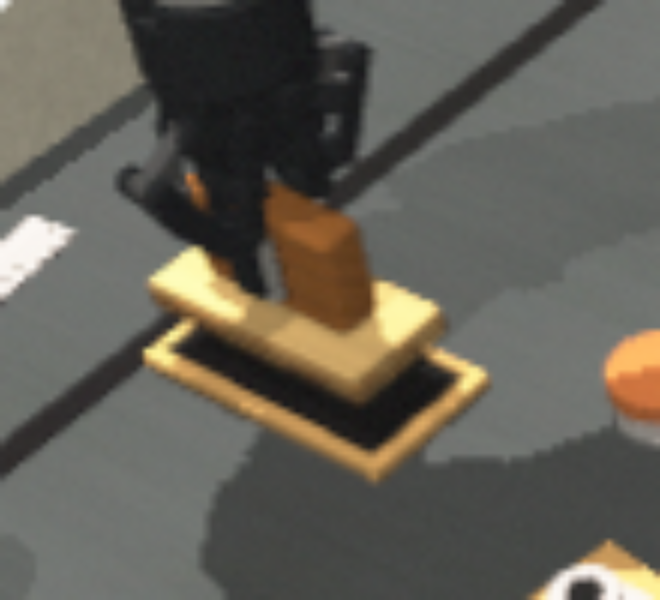

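>>> apply_moves:
  deltas:
    - [0, 1.6, 6, 0, 0, 0, 1]
    - [0, 1.6, 12, 0, 0, 0, 1]
    - [0, 1.6, 18, 0, 0, 0, 1]
    - [0, 1.6, 22, 0, 0, 0, 1]
    - [0, 1.6, 25, 0, 0, 0, 1]
    - [0, 1.6, 27, 0, 0, 0, 1]
    - [0, 1.6, 28, 0, 0, 0, 1]
    - [0, 1.6, 29, 0, 0, 0, 1]

```text
time: 20.9
tool_pos: [0.5864, -0.3846, 0.0318]
orientation: [1.0, -0.009, 0.001, 0.001]
contact_force: [0.4, -0.3, -3.0]
grip_width: 0.0257
```

```bash
python3 go.py 586 -384 31 -1;python3 -c "
from h import *
a=imaging.grab_frame('scene')[:,:,::-1]; cv2.imwrite('pics/s14.png',cv2.resize(a[130:230,100:210],(660,600)))"
```

```text
t 20.90 pos [ 586.4 -384.6   31.8] yaw -1.0 grip 25.7 F [ 0.4 -0.3 -3. ] j [-0.58  0.51  0.06  1.11  0.    1.01]
delta [-0.4 -0.6  0.8] [ 0.1 -0.2  0. ]
```

View pics/s14.png

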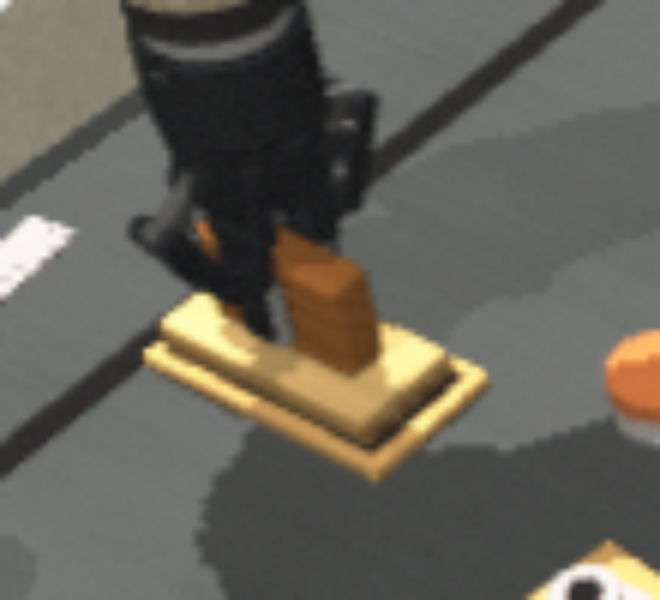

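>>> apply_moves:
  deltas:
    - [0, -2.5, 0, 0, 0, 0, 1]
    - [0, -2.5, 0, 0, 0, 0, 1]
    - [0, -2.5, 0.5, 0, 0, 0, 1]
    - [0, -2.5, 1, 0, 0, 0, 1]
    - [0, -2.5, 1.5, 0, 0, 0, 1]
    - [0, -2.5, 2, 0, 0, 0, 1]
    - [0, -2.5, 2, 0, 0, 0, 1]
    - [0, -2.5, 2, 0, 0, 0, 1]

```text
time: 21.62
tool_pos: [0.5869, -0.382, 0.0315]
orientation: [1.0, -0.008, 0.002, 0.001]
contact_force: [-1.9, 3.4, 7.1]
grip_width: 0.0256
```

Contact felt, so I'll release and rise, then go to the bar.

>>> apply_moves:
  deltas:
    - [0, 0, 0, 0, 0, 0, 0]
    - [0, 0, 0, 0, 0, 0, 0]
    - [0, 0, 0, 0, 0, 0, 0]
    - [0, 0, 0, 0, 0, 0, 0]
    - [0, 0, -20, 0, 0, 0, 0]
    - [0, 0, -55, 0, 0, 0, 0]
    - [0, 0, -85, 0, 0, 0, 0]
    - [0, 0, -85, 0, 0, 0, 0]

```text
time: 22.28
tool_pos: [0.5889, -0.3835, 0.1236]
orientation: [1.0, -0.009, 0.006, 0.003]
contact_force: [-0.1, -0.7, 0.5]
grip_width: 0.0855
```

```bash
python3 go.py 464 97.5 90 41.6
```

```text
t 22.28 pos [ 588.9 -383.5  123.6] yaw -1.0 grip 85.5 F [-0.1 -0.7  0.5] j [-0.58  0.47  0.2   1.29  0.    1.01]
delta [-133.5 -479.    28.7] [  0.6  -0.5 -42.6]
```

>>> apply_moves:
  deltas:
    - [-10, -38, 0, 0, 0, -5, 0]
    - [-21, -77, 0, 0, 0, -10, 0]
    - [-32, -115, 0, 0, 0, -15, 0]
    - [-43, -154, 0, 0, 0, -20, 0]
    - [-54, -193, 0, 0, 0, -25, 0]
    - [-65, -232, 0, 0, 0, -30, 0]
    - [-76, -271, 0, 0, 0, -36, 0]
    - [-87, -310, 0, 0, 0, -42, 0]

```text
time: 22.95
tool_pos: [0.5064, -0.0705, 0.1203]
orientation: [0.936, 0.353, 0.005, 0.006]
contact_force: [1.4, -0.3, 0.1]
grip_width: 0.0855
```

```bash
python3 go.py 464 97.5 60 41.6;python3 -c "
from h import *
a=imaging.grab_frame('scene')[:,:,::-1]; cv2.imwrite('pics/s15.png',cv2.resize(a[130:230,100:210],(660,600)))
a=imaging.grab_frame('top')[:,:,::-1]; cv2.imwrite('pics/t15.png',cv2.resize(a[150:240,380:470],(600,600)))"
```

```text
t 22.95 pos [506.4 -70.5 120.3] yaw 41.3 grip 85.5 F [ 1.4 -0.3  0.1] j [-0.14  0.11 -0.29  1.16 -0.01  0.71]
delta [  78.7 -155.1   58.5] [ 0.8 -0.3 -0.3]
```

View pics/s15.png

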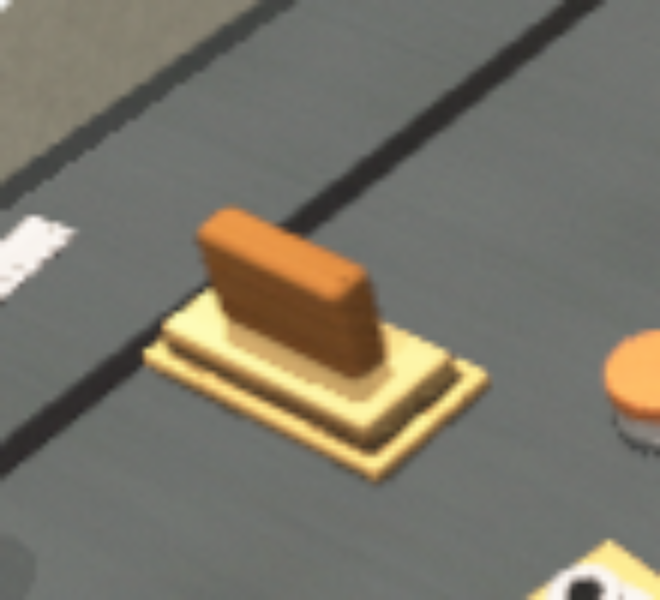

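View pics/t15.png

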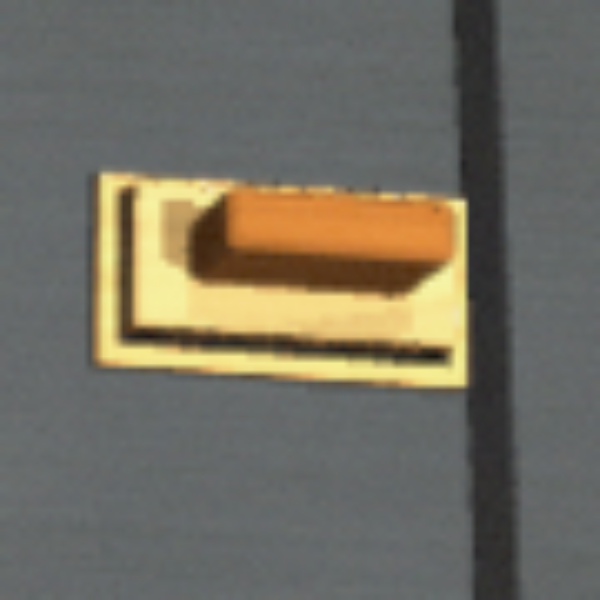

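The push block sits on its rectangle, aligned, with its side faces explaining the dark strips. Next, the bar.

>>> apply_moves:
  deltas:
    - [18, -36, 0, 0, 0, 0, 0]
    - [36, -72, 8, 0.4, 0, 0, 0]
    - [54, -108, 20, 0.8, 0, 0, 0]
    - [72, -142, 35, 0.8, -0.3, 0, 0]
    - [78.7, -155, 50, 0.8, -0.3, -0.3, 0]
    - [78.7, -155, 58, 0.8, -0.3, -0.3, 0]
    - [78.7, -155, 58, 0.8, -0.3, -0.3, 0]
    - [78.7, -155, 58, 0.8, -0.3, -0.3, 0]

```text
time: 23.72
tool_pos: [0.4626, 0.0996, 0.0608]
orientation: [0.934, 0.356, -0.001, -0.001]
contact_force: [1.3, 0.3, 0.4]
grip_width: 0.0856
```

```bash
python3 go.py 464 97.5 1 41.6;python3 -c "
from h import *
a=imaging.grab_frame('scene')[:,:,::-1]; cv2.imwrite('pics/s16.png',cv2.resize(a[170:260,270:370],(660,600)))"
```

```text
t 23.72 pos [462.6  99.6  60.8] yaw 41.7 grip 85.6 F [1.3 0.3 0.4] j [ 0.21  0.09 -0.45  1.04  0.    1.05]
delta [-0.3  2.6 59.8] [-0.1  0.1  0.1]
```

View pics/s16.png

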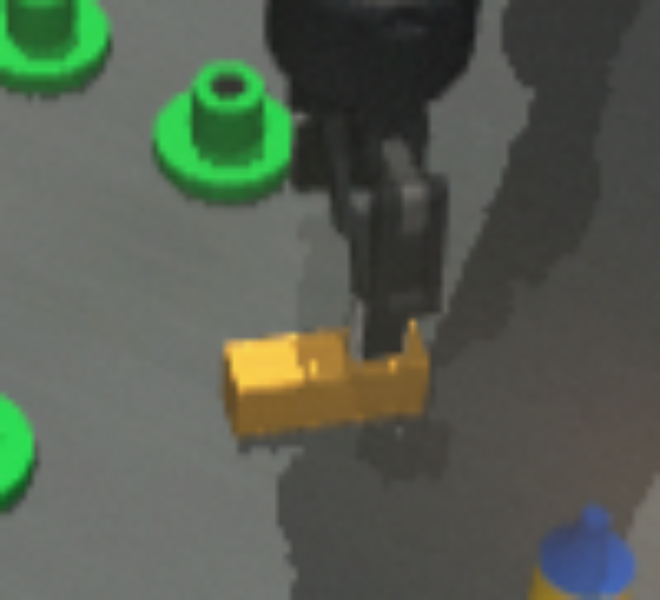

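>>> apply_moves:
  deltas:
    - [-0.3, 2.6, 10, 0, 0, 0, 0]
    - [-0.3, 2.6, 25, 0, 0, 0, 0]
    - [-0.3, 2.6, 40, 0, 0, 0, 0]
    - [-0.3, 2.6, 52, 0, 0, 0, 0]
    - [-0.3, 2.6, 60, 0, 0, 0, 0]
    - [-0.3, 2.6, 60, 0, 0, 0, 0]
    - [-0.3, 2.6, 60, 0, 0, 0, 0]
    - [-0.3, 2.6, 60, 0, 0, 0, 0]

```text
time: 24.43
tool_pos: [0.4654, 0.097, 0.0021]
orientation: [0.935, 0.356, 0.0, -0.001]
contact_force: [-0.2, 0.5, -0.0]
grip_width: 0.0852
```

>>> apply_moves:
  deltas:
    - [0, 0, 0, 0, 0, 0, 1]
    - [0, 0, 0, 0, 0, 0, 1]
    - [0, 0, 0, 0, 0, 0, 1]
    - [0, 0, 0, 0, 0, 0, 1]
    - [0, 0, 0, 0, 0, 0, 1]
    - [0, 0, 0, 0, 0, 0, 1]
    - [0, 0, 0, 0, 0, 0, 1]
    - [0, 0, 0, 0, 0, 0, 1]

```text
time: 25.1
tool_pos: [0.4653, 0.0968, 0.0025]
orientation: [0.935, 0.356, 0.0, -0.0]
contact_force: [-2.6, -1.9, 4.9]
grip_width: 0.0252
```

```bash
python3 go.py 354 -267 80 -36
```

```text
t 25.10 pos [465.3  96.8   2.5] yaw 41.7 grip 25.2 F [-2.6 -1.9  4.9] j [ 0.2   0.14 -0.53  0.9   0.    1.05]
delta [-325.   197.8  -77.8] [-0.  -0.  77.7]
```

>>> apply_moves:
  deltas:
    - [0, 0, -20, 0, 0, 0, 1]
    - [0, 0, -45, 0, 0, 0, 1]
    - [0, 0, -75, 0, 0, 0, 1]
    - [-15, 9, -90, 0, 0, 7, 1]
    - [-48, 29, -90, 0, 0, 14, 1]
    - [-82, 50, -90, 0, 0, 21, 1]
    - [-115, 70, -90, 0, 0, 28, 1]
    - [-148, 90, -90, 0, 0, 35, 1]

```text
time: 25.77
tool_pos: [0.4131, -0.0698, 0.0915]
orientation: [0.998, 0.056, -0.0, -0.001]
contact_force: [0.9, 0.3, -5.0]
grip_width: 0.0248
```

```bash
python3 go.py 354 -267 80 -36
```

```text
t 25.77 pos [413.1 -69.8  91.5] yaw 6.4 grip 24.8 F [ 0.9  0.3 -5. ] j [-0.17 -0.04 -0.51  1.1   0.    1.29]
delta [-80.6 189.4  11.3] [-0.1  0.1 42.4]
```

>>> apply_moves:
  deltas:
    - [-13, 32, 0, 0, 0, 7, 1]
    - [-27, 65, 0, 0, 0, 14, 1]
    - [-41, 98, 0, 0, 0, 21, 1]
    - [-55, 131, 0, 0, 0, 28, 1]
    - [-69, 163, 5, 0, 0, 35, 1]
    - [-80.6, 189, 11, 0, 0, 42, 1]
    - [-80.6, 189, 11, 0, 0, 42.4, 1]
    - [-80.6, 189, 11, 0, 0, 42.4, 1]

```text
time: 26.43
tool_pos: [0.3526, -0.2671, 0.079]
orientation: [0.951, -0.311, -0.002, -0.001]
contact_force: [-0.1, 0.6, -5.4]
grip_width: 0.0249
```

```bash
python3 go.py 354 -267 25 -36
```

```text
t 26.43 pos [ 352.6 -267.1   79. ] yaw -36.2 grip 24.9 F [-0.1  0.6 -5.4] j [-0.65  0.02 -0.48  1.08  0.    1.55]
delta [ 1.3 -0.9 54. ] [-0.1  0.2 -0.2]
```

>>> apply_moves:
  deltas:
    - [1, -1, 12, 0, 0, 0, 1]
    - [1, -1, 25, 0, 0, 0, 1]
    - [1, -1, 38, 0, 0, 0, 1]
    - [1, -1, 48, 0, 0, 0, 1]
    - [1, -1, 54, 0, 0, 0, 1]
    - [1, -1, 58, 0, 0, 0, 1]
    - [1, -1, 61, 0, 0, 0, 1]
    - [1, -1, 62, 0, 0, 0, 1]

```text
time: 27.1
tool_pos: [0.354, -0.2665, 0.0168]
orientation: [0.951, -0.31, -0.002, -0.001]
contact_force: [-0.2, 0.2, -5.8]
grip_width: 0.0249
```

```bash
python3 go.py 354 -267 12 -36;python3 -c "
from h import *
a=imaging.grab_frame('scene')[:,:,::-1]; cv2.imwrite('pics/s17.png',cv2.resize(a[125:190,200:270],(650,600),interpolation=cv2.INTER_CUBIC))"
```

```text
t 27.10 pos [ 354.  -266.5   16.8] yaw -36.2 grip 24.9 F [-0.2  0.2 -5.8] j [-0.65  0.07 -0.58  0.93  0.    1.56]
delta [0.4 0.4 4.8] [-0.1  0.2 -0.2]
```

View pics/s17.png

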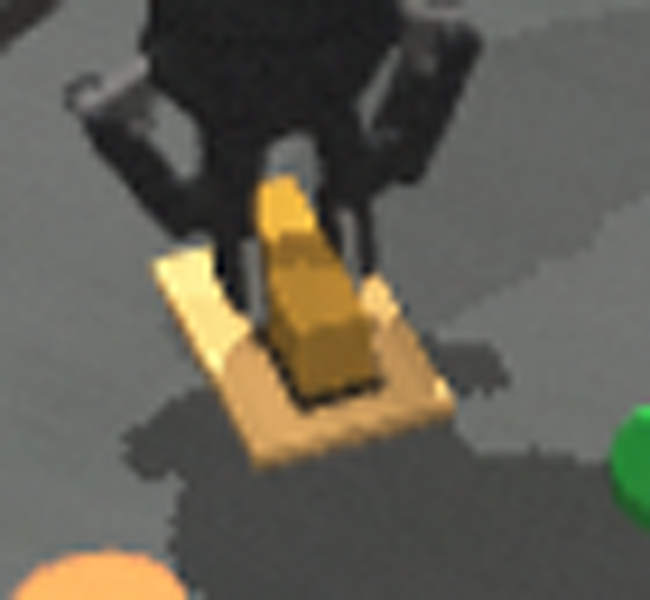

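Aligned over the narrow rectangle. Lowering the last few mm.

>>> apply_moves:
  deltas:
    - [0.4, 0.4, 1, 0, 0, 0, 1]
    - [0.4, 0.4, 2, 0, 0, 0, 1]
    - [0.4, 0.4, 3, 0, 0, 0, 1]
    - [0.4, 0.4, 4, 0, 0, 0, 1]
    - [0.4, 0.4, 5, 0, 0, 0, 1]
    - [0.4, 0.4, 6, 0, 0, 0, 1]
    - [0.4, 0.4, 6, 0, 0, 0, 1]
    - [0.4, 0.4, 6, 0, 0, 0, 1]

```text
time: 27.82
tool_pos: [0.3541, -0.2672, 0.0115]
orientation: [0.951, -0.31, -0.002, -0.001]
contact_force: [-3.2, 2.3, 4.2]
grip_width: 0.0247
```

>>> apply_moves:
  deltas:
    - [0, 0, 0, 0, 0, 0, 0]
    - [0, 0, 0, 0, 0, 0, 0]
    - [0, 0, 0, 0, 0, 0, 0]
    - [0, 0, 0, 0, 0, 0, 0]
    - [0, 0, -20, 0, 0, 0, 0]
    - [0, 0, -55, 0, 0, 0, 0]
    - [0, 0, -90, 0, 0, 0, 0]
    - [0, 0, -110, 0, 0, 0, 0]

```text
time: 28.48
tool_pos: [0.3553, -0.2683, 0.1249]
orientation: [0.951, -0.31, 0.0, -0.0]
contact_force: [0.1, -1.2, 0.9]
grip_width: 0.0855
```

```bash
python3 go.py 553.5 395.5 110 36
```

```text
t 28.48 pos [ 355.3 -268.3  124.9] yaw -36.2 grip 85.5 F [ 0.1 -1.2  0.9] j [-0.65 -0.   -0.4   1.18  0.    1.55]
delta [-231.7 -652.8   15.6] [ -0.1  -0.  -72.2]
```

>>> apply_moves:
  deltas:
    - [-13, -37, 0, 0, 0, -5, 0]
    - [-26, -75, 0, 0, 0, -10, 0]
    - [-40, -113, 0, 0, 0, -15, 0]
    - [-53, -151, 0, 0, 0, -20, 0]
    - [-67, -189, 0, 0, 0, -25, 0]
    - [-80, -227, 0, 0, 0, -30, 0]
    - [-94, -265, 0, 0, 0, -36, 0]
    - [-107, -303, 0, 0, 0, -42, 0]

```text
time: 29.15
tool_pos: [0.448, 0.0416, 0.1255]
orientation: [0.999, 0.054, 0.001, -0.0]
contact_force: [1.1, -1.2, -0.2]
grip_width: 0.0854
```

```bash
python3 go.py 553.5 395.5 110 36
```

```text
t 29.15 pos [448.   41.6 125.5] yaw 6.1 grip 85.4 F [ 1.1 -1.2 -0.2] j [ 0.09  0.   -0.39  1.18  0.    1.56]
delta [ 142.7 -340.6   15.9] [ -0.   -0.1 -29.9]
```

>>> apply_moves:
  deltas:
    - [15, -36, 0, 0, 0, -4, 0]
    - [30, -73, 0, 0, 0, -8, 0]
    - [46, -110, 0, 0, 0, -12, 0]
    - [61, -147, 0, 0, 0, -16, 0]
    - [77, -184, 0, 0, 0, -20, 0]
    - [92, -220, 0, 0, 0, -25, 0]
    - [108, -258, 0, 0, 0, -30, 0]
    - [124, -296, 0, 0, 0, -30, 0]

```text
time: 29.82
tool_pos: [0.5399, 0.3513, 0.1257]
orientation: [0.95, 0.312, 0.001, -0.0]
contact_force: [1.4, 0.3, 0.3]
grip_width: 0.0854
```

```bash
python3 go.py 553.5 395.5 60 36; python3 -c "
from h import *
a=imaging.grab_frame('top')[:,:,::-1]; cv2.imwrite('pics/t18.png',cv2.resize(a[240:310,345:415],(600,600),interpolation=cv2.INTER_CUBIC)); cv2.imwrite('pics/tfull.png',a)
a=imaging.grab_frame('scene')[:,:,::-1]; cv2.imwrite('pics/s18.png',a)"
```

```text
t 29.82 pos [539.9 351.3 125.7] yaw 36.4 grip 85.4 F [1.4 0.3 0.3] j [ 0.58  0.36  0.05  1.25 -0.    1.51]
delta [ 37.  -27.6  65.8] [ 0.  -0.1  0.4]
```

View pics/t18.png

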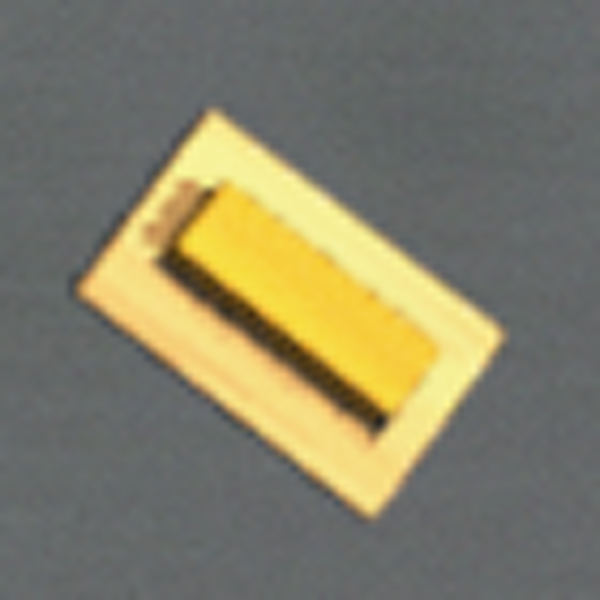

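View pics/s18.png

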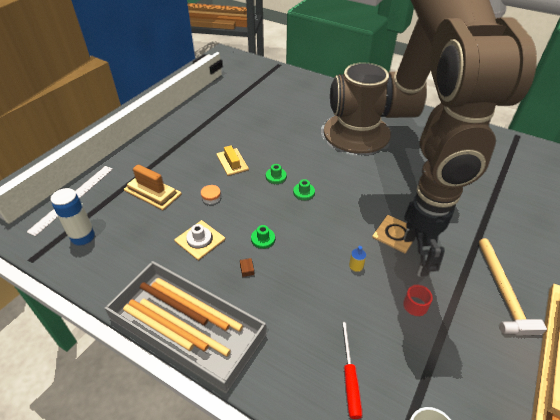

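The bar sits aligned on its rectangle, and glue, tin and green parts are unmoved. Next, the collar.

>>> apply_moves:
  deltas:
    - [18, -14, 0, 0, 0, 0, 0]
    - [37, -27.6, 0, 0, 0, 0, 0]
    - [37, -27.6, 20, 0, 0, 0, 0]
    - [37, -27.6, 45, 0, 0, 0, 0]
    - [37, -27.6, 65, 0, 0, 0, 0]
    - [37, -27.6, 65, 0, 0, 0, 0]
    - [37, -27.6, 65, 0, 0, 0, 0]
    - [37, -27.6, 65, 0, 0, 0, 0]
  force: 30

```text
time: 30.58
tool_pos: [0.5545, 0.3987, 0.0604]
orientation: [0.95, 0.312, 0.001, -0.001]
contact_force: [0.6, 0.2, 0.1]
grip_width: 0.0854
```

```bash
python3 go.py 553.5 395.5 8 36; python3 -c "
from h import *
a=imaging.grab_frame('scene')[:,:,::-1]; cv2.imwrite('pics/s19.png',cv2.resize(a[230:330,370:470],(600,600),interpolation=cv2.INTER_CUBIC))"
```

```text
t 30.58 pos [554.5 398.7  60.4] yaw 36.4 grip 85.4 F [0.6 0.2 0.1] j [0.62 0.46 0.05 1.15 0.   1.56]
delta [-2.9  2.  52.3] [-0.1 -0.2  0.4]
```

View pics/s19.png

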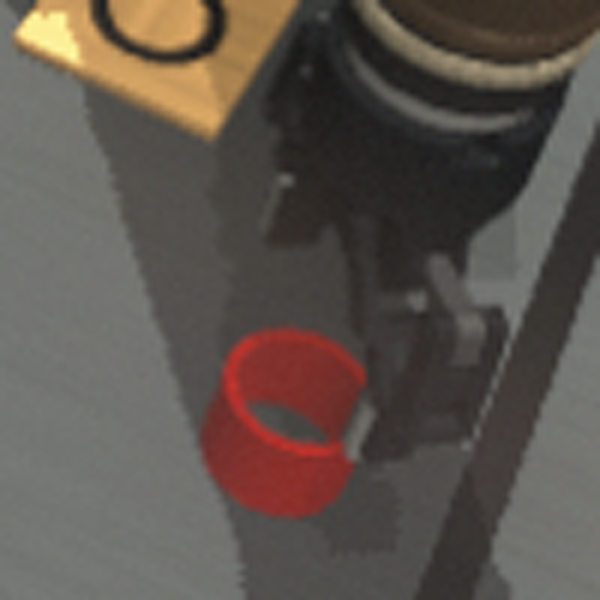

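```bash
python3 -c "
from h import *
print(proj('scene',[[.5545,.3987,.079],[.5535,.3955,.045]]),ray('scene',[[426.3,288]],.079),ray('scene',[[419.5,295.5]],.045))"
```

```text
[[424.81000279 286.34320963]
 [419.91888264 294.05550207]] [[0.55700534 0.40283067 0.079     ]] [[0.55768975 0.39592898 0.045     ]]
```

>>> apply_moves:
  deltas:
    - [-2.9, 2, 0, 0, 0, 0, 0]
    - [-2.9, 2, 12, 0, 0, 0, 0]
    - [-2.9, 2, 25, 0, 0, 0, 0]
    - [-2.9, 2, 40, 0, 0, 0, 0]
    - [-2.9, 2, 50, 0, 0, 0, 0]
    - [-2.9, 2, 53, 0, 0, 0, 0]
    - [-2.9, 2, 53, 0, 0, 0, 0]
    - [-2.9, 2, 53, 0, 0, 0, 0]

```text
time: 31.3
tool_pos: [0.554, 0.3959, 0.0082]
orientation: [0.95, 0.312, 0.002, -0.001]
contact_force: [-0.4, -0.0, -0.3]
grip_width: 0.0855
```

>>> apply_moves:
  deltas:
    - [0, 0, 0, 0, 0, 0, 1]
    - [0, 0, 0, 0, 0, 0, 1]
    - [0, 0, 0, 0, 0, 0, 1]
    - [0, 0, 0, 0, 0, 0, 1]
    - [0, 0, 0, 0, 0, 0, 1]
    - [0, 0, 0, 0, 0, 0, 1]
    - [0, 0, 0, 0, 0, 0, 1]
    - [0, 0, 0, 0, 0, 0, 1]

```text
time: 31.97
tool_pos: [0.5547, 0.3964, 0.0096]
orientation: [0.95, 0.312, 0.003, -0.001]
contact_force: [-0.7, -0.9, 5.5]
grip_width: 0.0559
```

```bash
python3 go.py 370 279 80 36
```

```text
t 31.97 pos [554.7 396.4   9.6] yaw 36.4 grip 55.9 F [-0.7 -0.9  5.5] j [ 0.62  0.48 -0.03  1.05  0.    1.56]
delta [-217.8  -15.1  -71.9] [-0.1 -0.4  0.4]
```

>>> apply_moves:
  deltas:
    - [0, 0, -20, 0, 0, 0, 1]
    - [0, 0, -45, 0, 0, 0, 1]
    - [-25, -2, -72, 0, 0, 0, 1]
    - [-60, -4, -80, 0, 0, 0, 1]
    - [-98, -7, -80, 0, 0, 0, 1]
    - [-136, -10, -80, 0, 0, 0, 1]
    - [-174, -13, -80, 0, 0, 0, 1]
    - [-205, -15, -80, 0, 0, 0, 1]

```text
time: 32.63
tool_pos: [0.3779, 0.2849, 0.0879]
orientation: [0.95, 0.312, 0.003, -0.001]
contact_force: [0.2, -0.2, -1.3]
grip_width: 0.0556
```

```bash
python3 go.py 370 279 40 36;python3 -c "
from h import *
a=imaging.grab_frame('scene')[:,:,::-1]; cv2.imwrite('pics/s20.png',cv2.resize(a[180:280,340:440],(600,600),interpolation=cv2.INTER_CUBIC))"
```

```text
t 32.63 pos [377.9 284.9  87.9] yaw 36.4 grip 55.6 F [ 0.2 -0.2 -1.3] j [ 0.65  0.06 -0.41  1.09  0.    1.58]
delta [-10.1   0.1  47.9] [-0.1 -0.3  0.4]
```

View pics/s20.png

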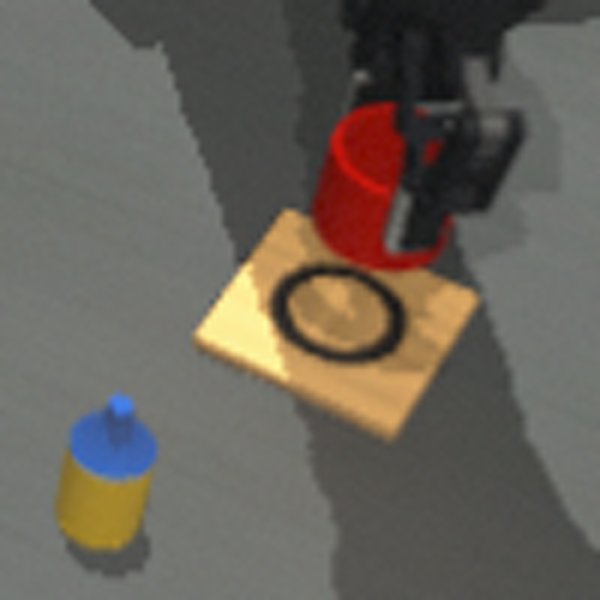

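```bash
python3 -c "
from h import *
print(proj('scene',[[.3779,.2849,.078],[.3779,.2849,.1005],[.370,.279,.009]]),ray('scene',[[403.7,210.8]],.1005),ray('scene',[[396.5,232]],.009))"
```

```text
[[402.94529025 216.80001782]
 [404.81413811 210.61930124]
 [396.48763334 231.88958269]] [[0.3799534  0.28275129 0.1005    ]] [[0.37035474 0.27916756 0.009     ]]
```

Prediction and picture agree: collar at (403.7,211) and ring at (396.5,232). Lowering.

>>> apply_moves:
  deltas:
    - [-10, 0, 8, 0, 0, 0, 1]
    - [-10, 0, 18, 0, 0, 0, 1]
    - [-10, 0, 30, 0, 0, 0, 1]
    - [-10, 0, 42, 0, 0, 0, 1]
    - [-10, 0, 50, 0, 0, 0, 1]
    - [-10, 0, 57, 0, 0, 0, 1]
    - [-10, 0, 62, 0, 0, 0, 1]
    - [-10, 0, 64, 0, 0, 0, 1]

```text
time: 33.35
tool_pos: [0.3648, 0.2756, 0.0224]
orientation: [0.95, 0.312, -0.001, -0.0]
contact_force: [-0.3, -0.2, -1.0]
grip_width: 0.056
```

```bash
python3 go.py 370 279 18 36;python3 -c "
from h import *
a=imaging.grab_frame('scene')[:,:,::-1]; cv2.imwrite('pics/s21.png',cv2.resize(a[190:260,360:430],(600,600),interpolation=cv2.INTER_CUBIC))"
```

```text
t 33.35 pos [364.8 275.6  22.4] yaw 36.4 grip 56.0 F [-0.3 -0.2 -1. ] j [ 0.65  0.09 -0.54  0.94  0.    1.58]
delta [6.2 0.3 4.4] [-0.1  0.1  0.4]
```

View pics/s21.png

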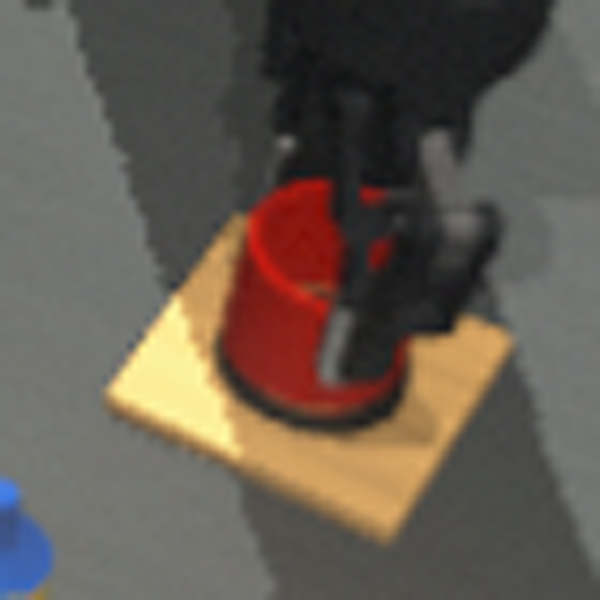

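>>> apply_moves:
  deltas:
    - [3, 0, 0, 0, 0, 0, 1]
    - [5.5, 0, 0, 0, 0, 0, 1]
    - [5.5, 0, 1, 0, 0, 0, 1]
    - [5.5, 0, 2, 0, 0, 0, 1]
    - [5.5, 0, 3, 0, 0, 0, 1]
    - [5.5, 0, 4, 0, 0, 0, 1]
    - [5.5, 0, 4.5, 0, 0, 0, 1]
    - [5.5, 0, 4.5, 0, 0, 0, 1]

```text
time: 34.07
tool_pos: [0.3693, 0.2788, 0.0186]
orientation: [0.95, 0.312, -0.0, -0.0]
contact_force: [-2.3, -1.3, 5.5]
grip_width: 0.056
```

>>> apply_moves:
  deltas:
    - [0, 0, 0.5, 0, 0, 0, 1]
    - [0, 0, 1, 0, 0, 0, 1]
    - [0, 0, 1, 0, 0, 0, 1]
    - [0, 0, 1, 0, 0, 0, 1]
    - [0, 0, 1, 0, 0, 0, 1]
    - [0, 0, 1, 0, 0, 0, 1]
    - [0, 0, 1, 0, 0, 0, 1]
    - [0, 0, 1, 0, 0, 0, 1]

```text
time: 34.73
tool_pos: [0.3693, 0.2788, 0.0186]
orientation: [0.95, 0.312, -0.0, -0.001]
contact_force: [-3.2, -2.3, 9.7]
grip_width: 0.0557
```

Seated. Release, rise and back off.

>>> apply_moves:
  deltas:
    - [0, 0, 0, 0, 0, 0, 0]
    - [0, 0, 0, 0, 0, 0, 0]
    - [0, 0, 0, 0, 0, 0, 0]
    - [0, 0, 0, 0, 0, 0, 0]
    - [0, 0, -20, 0, 0, 0, 0]
    - [0, 0, -55, 0, 0, 0, 0]
    - [0, 0, -95, 0, 0, 0, 0]
    - [0, 0, -130, 0, 0, 0, 0]

```text
time: 35.4
tool_pos: [0.369, 0.2785, 0.1502]
orientation: [0.95, 0.312, -0.0, -0.0]
contact_force: [0.9, 0.6, -0.0]
grip_width: 0.0853
```

```bash
python3 go.py 330 80 180 36
```

```text
t 35.40 pos [369.  278.5 150.2] yaw 36.4 grip 85.3 F [ 0.9  0.6 -0. ] j [ 0.65  0.02 -0.32  1.23  0.    1.58]
delta [-149.2  136.6  -29.9] [-0.1  0.   0.4]
```

>>> apply_moves:
  deltas:
    - [-20, 18, -30, 0, 0, 0, 0]
    - [-45, 41, -30, 0, 0, 0, 0]
    - [-70, 64, -30, 0, 0, 0, 0]
    - [-97, 88, -30, 0, 0, 0, 0]
    - [-125, 114, -30, 0, 0, 0, 0]
    - [-149, 137, -30, 0, 0, 0, 0]
    - [-149, 137, -30, 0, 0, 0, 0]
    - [-149, 137, -30, 0, 0, 0, 0]

```text
time: 36.07
tool_pos: [0.3303, 0.0785, 0.1802]
orientation: [0.951, 0.31, 0.0, -0.001]
contact_force: [-0.0, 0.6, 0.4]
grip_width: 0.0855
```

```bash
python3 - <<'E'
from m import *
I={}
for n in('scene','top'):
    a=imaging.grab_frame(n)[:,:,::-1].copy(); cv2.imwrite(f'pics/{n}F.png',a); I[n]=a
C=[cv2.resize(I[n][v-35:v+35,u-40:u+40],(380,290),interpolation=cv2.INTER_CUBIC) for n,u,v in(('top',168,259),('scene',397,225))]
cv2.imwrite('pics/collarF.png',np.hstack(C))
E
```

```text
(no output)
```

View pics/collarF.png

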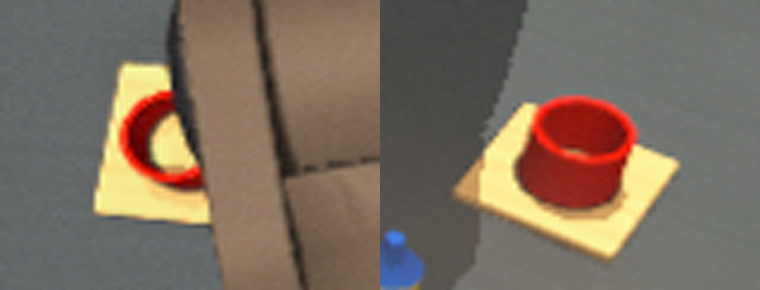

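View pics/topF.png

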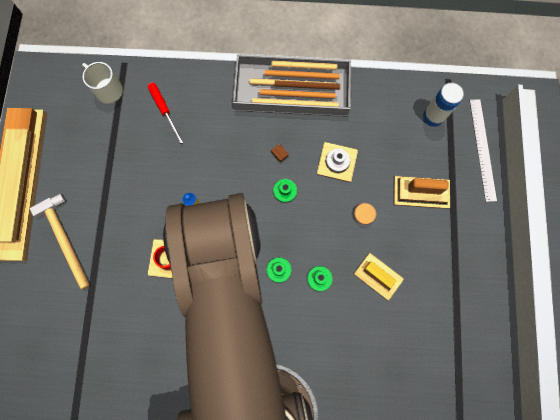

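```bash
python3 - <<'E'
from m import *
def hsv(n):
    h=cv2.cvtColor(cv2.imread(f"pics/{n}F.png"),cv2.COLOR_BGR2HSV); return [h[:,:,i].astype(int) for i in range(3)]
m=lambda c:c.astype(np.uint8)*255
H,S,V=hsv('top')
print("F ref 657.9,-152.4",*rectfit('top',roi(m((V>140)&(S<60)),322,354,144,178),.021))
print("B ref 352.4,-266.9 a54.9",*rectfit('top',roi(m((S>155)&(H>18)&(H<32)&(V>150)),360,400,258,292),.039))
print("H ref 584.5,-384 a89 (27.. handle top)",*rectfit('top',roi(m((S>150)&(H<17)&(V>170)),400,452,172,200),.084))
H,S,V=hsv('scene')
mk=roi(m((S>130)&((H<10)|(H>170))&(V>50)),375,425,195,245)
ys,xs=np.nonzero(mk); P=ray('scene',np.c_[xs,ys],.054)[:,:2]*1000
k,d,R,t=K('scene'); C=(-R.T@t)[:2]*1000; r=P.mean(0)-C; r/=np.hypot(*r); l=np.array([-r[1],r[0]]); a=P@r;b=P@l
print("C ref 372,277.5",r*(a.max()-28)+l*(b.max()+b.min())/2,np.ptp(a),np.ptp(b))
s=env.observe(); print(s['time'],s['contact_force'],s['grip_width'])
E
```

```text
F ref 657.9,-152.4 [ 657.8 -152.2] cen [ 658.2 -153.1] [59.8 62.7] ang 93.2
B ref 352.4,-266.9 a54.9 [ 353.6 -264.5] cen [ 353.6 -264.5] [79.1 25.4] ang 54.2
H ref 584.5,-384 a89 (27.. handle top) [ 585.3 -381.9] cen [ 585.3 -383.2] [84.3 22.8] ang 88.6
C ref 372,277.5 [371.53990861 278.51617916] 95.14119266446795 54.28954090372963
36.1667 [ 0.09156838 -1.47362577  0.1967971 ] 0.08533025567877925
```

All four are within about 3 mm and 1° of their outlines, with heights and sizes consistent. Handing in.

```bash
python3 -c "
from workcell import env
print(env.finish_job())"
```

```text
the job is handed in; nothing more can be done
None
```

I put the steel flange, push block, brass bar and red collar each on its own plaque. Everything is released, and I handed the job in at about 36 s of the 112 s allowed; no verdict was reported.

- **Final position checks:** each part's middle was within about 3 mm of its plaque's middle, against the 12 mm allowed. The bar and push block were within about 1° of their outlines. For the collar only the scene view could be used, because the arm partly hid it from the top camera. All four parts looked upright, and contact was felt at the expected plaque height before each release.
- **Things to leave alone:** the wax tin, glue bottle and green look-alikes looked unmoved in the last pictures. I judged that by eye, not by measurement.
- **What disagreed:** the first flange grasp closed on nothing. A touch on bare table showed the shut fingertips about 6 mm above the reported TCP, not 22 mm ahead of it as stated. That is a difference of about 28 mm, and I used the touched value for every grasp and placement after that.

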